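Aim the projector remote at the blocked receiver

TASK

The wooden box is standing in the way of the projector's receiver window: first set it upright on the floor of the tray, in the free place there. Then pick up the projector remote and hold it still for about two seconds with its nose roughly 8 cm in front of the receiver window, pointing straight into it along the direction the window faces (down at a slant). Finally lay the remote gently back down flat in the tray, buttons up, and leave all the other things as they are.

Things in the scene. Friction and masses are not known exactly. Their poses are not given: they have to be found in the camera images.
- projector: Grey portable projector, 140 mm deep (its x), 170 mm wide (its y), 75 mm high, fixed; lens towards the robot. Origin: centre of its underside; +x to its rear, away from the robot, z up. The upper rear edge (x from 35 to 70 mm, z from 75 down to 25 mm) is a flat bevel that carries the receiver window. It stands left or right, the tray on the other side.
- receiver: Round black receiver window, 32 mm across with a 44 mm steel rim, in the middle of the bevel on the projector's rear, fixed to the projector. Origin: centre of the window's front face, about 52 mm above the sideboard. Its +x axis is the direction it faces: out of the bevel, away from the robot and 35 degrees upward from level. Its y axis is level.
- tray: Rectangular stainless steel tray, 250 mm (its x) by 420 mm (its y), open top, 30 mm high, walls and floor 4 mm thick, fixed. Origin: centre of its underside, inner floor 4 mm above it; z up. Four places side by side, centred at y = -155, -35, +61 and +157 mm (x near 0): three hold the two remotes and the phone stand in any order, the place at y = -155 mm is free.
- wooden_box: Small wooden box, 64 x 64 mm and 100 mm high, with a round wooden twist cap on top, 48 mm across and 30 mm high (total 130 mm), 150 to 310 g; the cap stays on and does not turn. Origin: centre of its underside, z up, x and y along its sides. It stands on the sideboard behind the projector, close in front of the receiver window, higher than the window.
- projector_remote: White projector remote, 140 mm long (x), 40 mm wide (y), 26 mm thick (z), 85 to 170 g, the shorter and narrower of the two, with one half-round end (the nose) and a round pad; lies flat in the tray, buttons up, nose towards the tray's -x side (the robot). Origin: centre of its underside in mid-length; +x to the nose, z out of the button side.
- nose (a point): Tip of the projector remote's half-round nose, where its beam leaves: 70 mm ahead of the remote's origin along its x and 13 mm above its underside. Axes as the remote's: it aims along +x.
- decoder_remote: Black decoder remote, 190 x 52 x 22 mm, square ends, lying flat in the tray with its length along the tray's x. To be left alone. Origin: centre of its underside, x along its length.
- phone_stand: Orange silicone phone stand, 85 mm (x) by 60 mm (y), 57 mm high, standing in the tray. To be left alone. Origin: centre of its underside.
- bowl: Glass bowl, 124 mm across, 55 mm high, standing beside the tray on the side away from the robot. To be left alone. Origin: centre of its underside.
- speaker: Round loudspeaker, 68 mm across, 100 mm high, standing between tray and projector, farther from the robot. To be left alone. Origin: centre of its underside.
Mind the look-alikes: they are no part of the job. What is shaped like the wooden_box but green or turquoise is not meant.

How it is judged:
By the outcome, as a careful person would: the job done as asked, in the order asked, and still so for the second after the job is handed in, with the robot touching nothing.
It also fails if it takes over 72 s, if anything falls off the work surface, if the arm or the gripper's body presses on something with over 40 N, if the wrist force passes 120 N, or if a joint passes its speed limit or range.

ROBOT

A 7-joint arm with a two-finger parallel gripper is mounted at the origin on the work surface. World frame = base frame: x ahead of the robot, y to its left, z up, the work surface at z = 0. Lengths are in m, angles in rad, forces in N, time in s.
With the tool pointing down it reaches from about 0.4 to 0.9 m from the base axis. Payload 5.6 kg.
Tool frame: the origin (TCP) lies midway between the tips of the shut fingers; the grasp point (between the pads) lies 19 mm behind it; z points along the fingers, y is the line along which they close (so a half turn about z gives the same grasp; the last joint's range is limited). The gripper opens to 92 mm and grips with 3 to 60 N. Pads are 20 mm wide; open, the fingers measure 128 mm over their backs; the gripper's body (75 mm by 189 mm) begins 69 mm behind the grasp point.
Start: joints at [-1.194, 0.468, -0.012, 1.603, 0.006, 1.071, -0.056], TCP at [0.265, 0.594, 0.193] pointing down, gripper open.
Joint ranges: [-2.53, 2.53], [-0.31, 2.02], [-1.57, 1.55], [0.28, 2.44], [-1.29, 4.43], [0.15, 1.84], [-2.92, 2.92]. Speed limits (rad/s): [2.57, 2.57, 3.14, 3.14, 3.14, 3.14, 3.14].

INTERFACE

Orientations are given as a 3x3 rotation matrix whose columns are the frame's x, y, z axes.
In Python, from bench import arm, cams gives the robot as it stands.
- The arm moves only by the tool move_arm, never from a script. Its argument "targets" is a list of rows, each an object with "translation": the shift along the tool's x, y, z as a fraction of full scale, a list of three; "roll": the turn about the tool's z as a fraction of full scale. In form: [{"translation": [tx, ty, tz], "roll": roll}, ...]. A call has 1 to 12 rows; each row is the pose to reach, as a shift and turn from the pose commanded when the call began, along the tool's axes at that moment; what a row does not reach only later rows make up. Full scale, the value 1, is 0.15 m for a shift and pi/4 rad for a turn. A row lasts 1/10 s, in which the tool goes at most 50 mm and 8.59 degrees, less where a joint would pass 70% of its speed; a pose out of reach is approached as far as the arm can. A call with a number of a shift or a turn outside -1 to 1 is refused whole. A call with a gripper value outside its range is refused whole. "fingers" is the opening, from -1 (shut) to 1 (fully open), set as the call begins (left out, the last holds). The fingers move at their own pace and stop on an object; the grip force is fixed at half the most. Time passes only in rows, so rows that repeat a pose let the fingers close. It gives the time, the measured TCP pose, the force, the opening and the grip force at its end, in the units of the state.
- arm.observe(): the state, without advancing time (a new reading comes with each control period).
- cams.get_image(name): name is "scene" or "top" or "wrist"; returns a dict with "frame" (420x560x3 uint8, red, green, blue), "mtx" (3x3 intrinsics, pixels), "k1" (the pictures are not rectified: a ray, as slopes to the right and down, at radius r is drawn at 1 + k1 r^2 times it, then the intrinsics apply), "extrinsics" (4x4, takes a point from camera to world coordinates). Camera axes: x right, y down, z forward; pixel columns grow to the right and rows downward; lengths in m; the calibration is good to about 2 mm. A picture is of the moment at which its call begins. There is no depth.
- arm.finish_job(): hands the job in; it is judged then, once.
The state is a dict: "time_s": time; "qpos": joint angles; "joint_velocities": joint speeds; "joint_torque": joint torques, N m; "eef_pos": TCP position; "ee_rot": TCP orientation; "contact_force": force on the tool from outside, world axes, zero at the start; "ft_torque": the same for the moment, N m; "grip_width": finger opening in m; "grasp_force": force on a finger pad.
Only numpy, scipy, OpenCV 4.12 (cv2) and the standard library are available. Lean on these libraries where they do the work, as an engineer would, in place of code of your own. Each camera call takes 0.05 s, during which the arm holds its last target. There are 200 camera calls.

## Working session

There is one attempt and no reset: what is moved stays moved. The work goes in short steps, Python scripts to look and compute and a tool call to move; the robot and the scene stay as the last step left them, time stands still between calls to the robot, and variables do not carry over. Pictures are saved under pics/ and viewed, at most 10 in all, crops included, and the job is handed in when it is done.

Besides the shell and the picture viewer there is one more tool, called after "Call:" in YAML: its name, and indented under it one key for each argument. move_arm: Moves the arm, as the interface text tells. Its arguments: {"type":"object","properties":{"targets":{"type":"array"},"fingers":{"type":"number"}},"required":["targets"]}

```bash
ls; mkdir -p pics; cat > h.py <<'E'
import numpy as np, cv2
from bench import arm, cams
def grab(n):
    d=cams.get_image(n); return d
def ray(d,u,v):
    K=np.array(d["mtx"]);k=d["k1"]
    s=cv2.undistortPoints(np.array([[[u,v]]],float),K,np.array([k,0,0,0,0.]))[0,0]
    T=np.array(d["extrinsics"]); return T[:3,3],T[:3,:3]@np.array([s[0],s[1],1])
def onz(d,u,v,z):
    o,r=ray(d,u,v); return o+r*(z-o[2])/r[2]
def proj(d,p):
    T=np.linalg.inv(np.array(d["extrinsics"])); c=T[:3,:3]@np.array(p)+T[:3,3]
    s=c[:2]/c[2]; s=s*(1+d["k1"]*(s@s)); K=np.array(d["mtx"]); return (K@[s[0],s[1],1])[:2]
E
python3 - <<'E'
from h import *
for n in("scene","top"):
    d=grab(n); cv2.imwrite(f"pics/{n}0.png",d["frame"][:,:,::-1]); np.save(f"{n}0.npy",d,allow_pickle=True)
    print(n,d["extrinsics"],d["mtx"],d["k1"])
s=arm.observe(); print(s)
E
```

```text
pics
scene [[ 0.86044979  0.35007798 -0.37023177  0.90456957]
 [ 0.50910952 -0.56098536  0.65276559 -0.5312705 ]
 [ 0.02082426 -0.75016054 -0.66092777  0.66032222]
 [ 0.          0.          0.          1.        ]] [[385.07155687   0.         279.40193766]
 [  0.         385.07155687 210.0507261 ]
 [  0.           0.           1.        ]] -0.10408965948362375
top [[ 0.00725285 -0.98607899  0.1661193   0.40219945]
 [-0.99916191 -0.01383871 -0.03852225  0.07119743]
 [ 0.04028486 -0.16570068 -0.98535294  0.92376213]
 [ 0.          0.          0.          1.        ]] [[383.07892733   0.         277.51961781]
 [  0.         383.07892733 215.19421536]
 [  0.           0.           1.        ]] -0.1076267828332361
{'time_s': 0.1, 'qpos': array([-1.19400846,  0.46831416, -0.01160535,  1.60348973,  0.00598042,
        1.07138978, -0.05631295]), 'joint_velocities': array([ 4.00777409e-04, -4.21598349e-03, -3.97660316e-04, -6.66856645e-04,
       -2.78169710e-05,  4.40918224e-04, -3.47038109e-04]), 'joint_torque': array([ 5.40269375e-04, -5.21649635e+01, -1.26403701e-02, -2.44371307e+01,
       -5.67515998e-02,  1.39985370e-02,  4.38071424e-05]), 'eef_pos': array([0.26475548, 0.59304855, 0.19243667]), 'ee_rot': array([[-9.13140896e-01,  4.07643718e-01, -5.50322940e-04],
       [ 4.07644079e-01,  9.13139723e-01, -1.46654643e-03],
       [-9.53067026e-05, -1.56349941e-03, -9.99998773e-01]]), 'contact_force': array([-0.14174659,  0.20454802,  0.19571531]), 'ft_torque': array([ 0.0474448 , -0.02671011, -0.0040085 ]), 'grasp_force': 0.0, 'grip_width': 0.09147819558880828}
```

View pics/scene0.png

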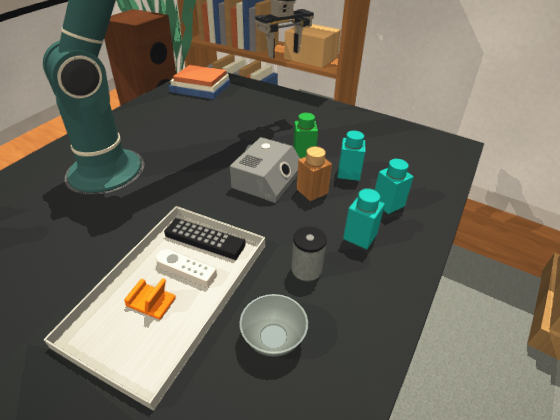

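View pics/top0.png

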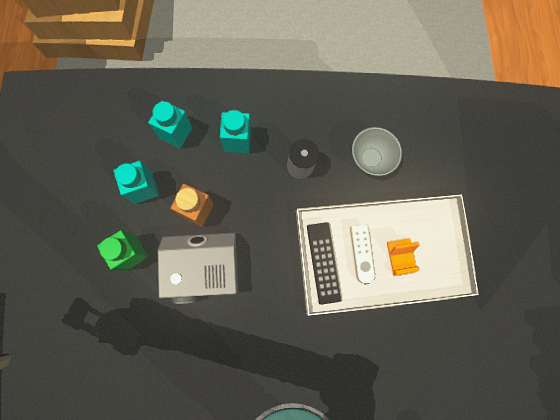

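The scene view shows the projector with the brown box behind it (314,172). The tray holds the black remote (205,237), the white remote (185,268) and the orange stand (150,298).

Candidates in the top view:
- **Wooden box:** brown at (191,204), green at (120,250), turquoise at (170,120), (235,130) and (134,180). Brown is the only wooden one, and it stands at the receiver.
- **Remote:** white at (363,254) and black at (324,262). White is the shorter, narrower one with a round pad.

Next I'll measure these and check them in one enlarged crop.

```bash
cat > m.py <<'E'
from h import *
S=np.load("scene0.npy",allow_pickle=True).item();T=np.load("top0.npy",allow_pickle=True).item()
def big(m,n=1):
    c,_=cv2.findContours(m.astype(np.uint8),cv2.RETR_EXTERNAL,cv2.CHAIN_APPROX_NONE)
    return sorted(c,key=cv2.contourArea)[::-1][:n]
def mask(d,lo,hi,roi):
    h=cv2.cvtColor(d["frame"],cv2.COLOR_RGB2HSV); m=cv2.inRange(h,lo,hi); z=np.zeros_like(m)
    x0,y0,x1,y1=roi; z[y0:y1,x0:x1]=m[y0:y1,x0:x1]; return z
vis=T["frame"][:,:,::-1].copy()
def quadfit(d,c,z,name):
    P=np.array([onz(d,*p[0],z)[:2] for p in c]); r=cv2.minAreaRect(P.astype(np.float32)*1000)
    print(name,np.round(r[0],1),np.round(r[1],1),round(r[2],1)); cv2.drawContours(vis,[c],-1,(255,0,255),1); return P
# cap top (lighter yellow)
c=big(mask(T,(12,80,190),(28,255,255),(160,170,225,235)))[0]; (u,v),r=cv2.minEnclosingCircle(c); print("cap px",u,v,r,onz(T,u,v,.13)); cv2.drawContours(vis,[c],-1,(255,0,255),1)
c=big(mask(T,(5,90,60),(28,255,255),(160,170,225,235)))[0]; quadfit(T,c,.1,"box")
c=big(mask(S,(12,80,190),(28,255,255),(295,140,335,205)))[0]; (u,v),r=cv2.minEnclosingCircle(c); print("capS",u,v,r,onz(S,u,v,.13))
# tray
c=big(mask(T,(0,0,120),(40,90,255),(285,185,490,325)))[0]; quadfit(T,c,.03,"tray")
q=cv2.approxPolyDP(cv2.convexHull(c),8,True); print([np.round(onz(T,*p[0],.03)[:2],4) for p in q])
# projector top: rows 234..
c=big(mask(T,(0,0,105),(180,40,255),(150,225,245,305)))[0]; quadfit(T,c,.075,"proj")
q=cv2.approxPolyDP(cv2.convexHull(c),4,True); print([(list(p[0]),np.round(onz(T,*p[0],.075)[:2],4)) for p in q])
# orange stand, black remote
c=big(mask(T,(5,180,120),(22,255,255),(300,190,470,310)))[0]; quadfit(T,c,.03,"stand~")
c=big(mask(T,(0,0,0),(180,255,90),(303,215,345,308)))[0]; quadfit(T,c,.026,"black")
out=cv2.resize(vis[90:320,90:490],None,fx=2,fy=2,interpolation=cv2.INTER_CUBIC); cv2.imwrite("pics/crop1.png",out)
E
python3 m.py
```

```text
cap px 188.4067840576172 201.70338439941406 18.51072883605957 [0.56221778 0.22836361 0.13      ]
box [563.3 226.5] [85.7 70.6] 65.7
capS 315.5 152.0 8.732224464416504 [0.57184272 0.23236642 0.13      ]
tray [ 467.4 -228.7] [252.2 423.6] 6.0
[array([ 0.6132, -0.4236]), array([ 0.3659, -0.4516]), array([ 0.3263, -0.0308]), array([ 0.5709, -0.01  ])]
proj [424.8 215.1] [148.2 170.8] 3.7
[([np.int32(234), np.int32(233)], array([0.5038, 0.1346])), ([np.int32(235), np.int32(293)], array([0.3722, 0.1294])), ([np.int32(186), np.int32(303)], array([0.3493, 0.2354])), ([np.int32(159), np.int32(297)], array([0.3611, 0.2949])), ([np.int32(158), np.int32(249)], array([0.4657, 0.3022])), ([np.int32(163), np.int32(237)], array([0.4926, 0.2924]))]
stand~ [ 458.3 -269.7] [80.2 76.8] 9.6
black [442.4 -72.3] [187.4  52. ] 8.7
```

View pics/crop1.png

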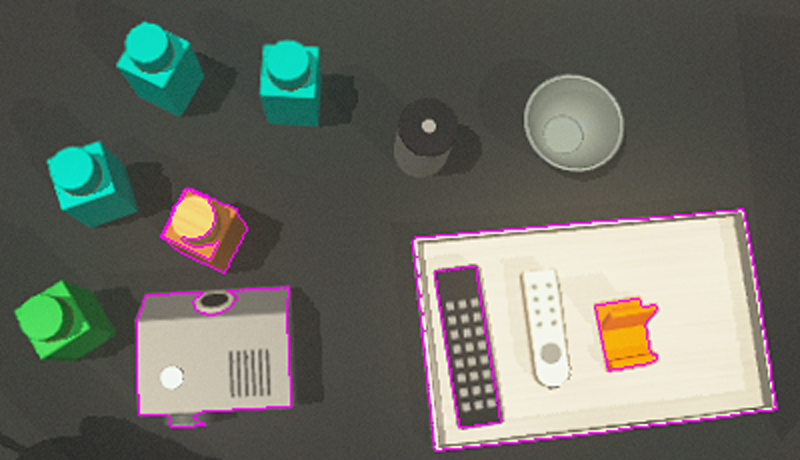

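The crop confirms the outlined brown box with its light cap. It also shows the white remote with its nose at the pad end, crop (552,385), towards the robot, and the window at crop (213,301). I'll measure the receiver, cap and remote across both views.

```bash
cat > m2.py <<'E'
from m import *
print("----")
def tri(a,b):
    (o1,r1),(o2,r2)=a,b; r1=r1/np.linalg.norm(r1); r2=r2/np.linalg.norm(r2)
    s=np.linalg.lstsq(np.c_[r1,-r2],o2-o1,rcond=None)[0]; p,q=o1+s[0]*r1,o2+s[1]*r2; return (p+q)/2,np.linalg.norm(p-q)
# receiver window: dark ellipse
px=[]
for d,roi in((T,(186,234,208,246)),(S,(278,160,293,180))):
    g=cv2.cvtColor(d["frame"],cv2.COLOR_RGB2GRAY); m=np.zeros_like(g); x0,y0,x1,y1=roi; m[y0:y1,x0:x1]=(g[y0:y1,x0:x1]<60)
    c=big(m)[0]; M=cv2.moments(c); px.append((M["m10"]/M["m00"],M["m01"]/M["m00"])); print("win",px[-1],cv2.contourArea(c))
print("recv",tri(ray(T,*px[0]),ray(S,*px[1])), onz(T,*px[0],.052))
# remote: bright white low saturation
h=cv2.cvtColor(T["frame"],cv2.COLOR_RGB2HSV); print("hsv remote/tray",h[235,360],h[262,357],h[240,385],h[290,385])
c=big(mask(T,(0,0,0),(180,14,255),(346,215,385,292)))[0]; print(cv2.boundingRect(c),cv2.contourArea(c))
P=quadfit(T,c,.030,"remote"); n=P[P[:,0].argmin()]; t=P[P[:,0].argmax()]; print("nose,tail",n,t)
# cap from hough in both
for d,(x0,y0,x1,y1),e in((T,(165,175,220,230),(8,15)),(S,(295,140,335,170),(7,14))):
    g=cv2.cvtColor(d["frame"],cv2.COLOR_RGB2GRAY)[y0:y1,x0:x1]; g=cv2.resize(g,None,fx=4,fy=4,interpolation=cv2.INTER_CUBIC)
    k=cv2.HoughCircles(g,cv2.HOUGH_GRADIENT,1,100,param1=100,param2=15,minRadius=e[0]*4,maxRadius=e[1]*4)
    if k is not None:
        k=k[0,0]/4; print("cap",k[0]+x0,k[1]+y0,k[2],onz(d,k[0]+x0,k[1]+y0,.13))
for n,u,v,z in(("turqL",(90+75/2),90+170/2,.13),("green",90+41/2,90+320/2,.13),("turqM",90+150/2,90+45/2,.13),("turqR",90+293/2,90+65/2,.13),("spk",90+427/2,90+126/2,.1)): print(n,onz(T,u,v,z)[:2])
E
python3 m2.py | sed -n '/----/,$p'
```

```text
----
win (196.89473684210526, 239.3815789473684) 38.0
win (285.08438818565395, 168.74261603375527) 39.5
recv (array([0.49122839, 0.22063045, 0.05443092]), np.float64(0.001843329691991841)) [0.49072644 0.22048336 0.052     ]
hsv remote/tray [ 33  10 245] [ 33  11 248] [ 23  30 238] [ 24  26 241]
(353, 225, 21, 58) 671.5
remote [ 463.8 -166.8] [135.   35.7] 6.5
nose,tail [ 0.39707946 -0.17712457] [ 0.5319612  -0.16857446]
cap 186.375 198.875 10.95 [0.56824749 0.23295719 0.13      ]
cap 315.375 157.875 11.475 [0.58355495 0.20816023 0.13      ]
turqL [0.61895351 0.36294332]
green [0.45771203 0.38736481]
turqM [0.76319327 0.29127573]
turqR [0.74149576 0.13195791]
spk [ 0.68429105 -0.01867592]
```

Call:
move_arm:
  targets:
    - {"translation": [-0.3,-0.15,0],"roll": 0}
    - {"translation": [-0.6,-0.3,0],"roll": 0}
    - {"translation": [-0.9,-0.45,0],"roll": 0}
    - {"translation": [-1,-0.5,0],"roll": 0}
    - {"translation": [-1,-0.5,0],"roll": 0}

```text
time_s: 0.6
eef_pos: [0.3743, 0.4606, 0.1931]
ee_rot: [[-0.91, 0.414, 0.001], [0.414, 0.91, -0.002], [-0.001, -0.001, -1.0]]
contact_force: [0.1, 0.3, -0.2]
grip_width: 0.0921
grasp_force: 0.0
```

Call:
move_arm:
  targets:
    - {"translation": [-0.3,-0.15,-0.15],"roll": 0}
    - {"translation": [-0.6,-0.3,-0.3],"roll": 0}
    - {"translation": [-0.9,-0.45,-0.45],"roll": 0}
    - {"translation": [-0.93,-0.46,-0.45],"roll": 0}
    - {"translation": [-0.93,-0.46,-0.45],"roll": 0}

```text
time_s: 1.1
eef_pos: [0.4726, 0.3431, 0.262]
ee_rot: [[-0.912, 0.411, 0.002], [0.411, 0.912, 0.001], [-0.002, 0.002, -1.0]]
contact_force: [-0.3, 0.2, 0.1]
grip_width: 0.0919
grasp_force: 0.0
```

```bash
python3 - <<'E'
from h import *
d=grab("wrist"); cv2.imwrite("pics/w1.png",d["frame"][:,:,::-1]); np.save("w1.npy",d,allow_pickle=True)
print(arm.observe()["eef_pos"],d["extrinsics"]); print(proj(d,[.568,.231,.13]))
E
```

```text
[0.47034269 0.34496849 0.2608847 ] [[ 0.41055353  0.8737097   0.260916    0.3976503 ]
 [ 0.91183432 -0.39401078 -0.11538487  0.37546405]
 [ 0.00199084  0.28528383 -0.95844101  0.45415298]
 [ 0.          0.          0.          1.        ]]
[223.47229908 313.86761189]
```

View pics/w1.png

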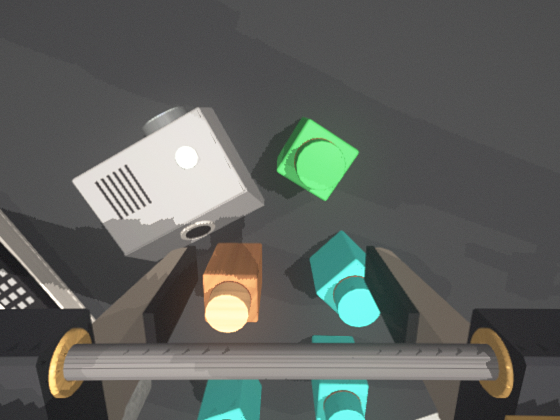

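The wrist view shows the brown box with its cap at (228,307). Its base edge, (214,244) to (262,244), is nearly parallel to the image's x axis, so the box sides line up with the tool's present axes. The window is at (198,231).

```bash
python3 - <<'E'
from h import *
d=np.load("w1.npy",allow_pickle=True).item()
h=cv2.cvtColor(d["frame"],cv2.COLOR_RGB2HSV)
m=cv2.inRange(h,(8,40,215),(32,255,255)); z=np.zeros_like(m); z[270:345,190:275]=m[270:345,190:275]
c=max(cv2.findContours(z,cv2.RETR_EXTERNAL,cv2.CHAIN_APPROX_NONE)[0],key=cv2.contourArea)
print(cv2.minEnclosingCircle(c),cv2.boundingRect(c)); 
for p in((228,306),(228,307)): print(onz(d,*p,.13))
print("base edge",onz(d,216,244,0),onz(d,262,244,0))
a=onz(d,204,285,.1);b=onz(d,205,320,.1);e=onz(d,258,320,.1);print(a,b,e)
p=onz(d,198,231,.053);print("win",p)
cap=onz(d,228,306.5,.13); s=arm.observe();print(s["eef_pos"])
print((s["ee_rot"].T@(cap+[0,0,-.026]-s["eef_pos"]))/.15)
E
```

```text
((229.5, 298.0), 35.089271545410156) (203, 274, 55, 59)
[0.56131081 0.23988927 0.13      ]
[0.56241376 0.23933474 0.13      ]
base edge [0.52931714 0.2153974  0.        ] [0.55651098 0.27559284 0.        ]
[0.54015161 0.21445461 0.1       ] [0.58212081 0.19366829 0.1       ] [0.60840502 0.25155604 0.1       ]
win [0.48908607 0.22160424 0.053     ]
[0.47034269 0.34496849 0.2608847 ]
[-0.84400663 -0.39333411  1.0451951 ]
```

Call:
move_arm:
  targets:
    - {"translation": [-0.3,-0.15,0.1],"roll": 0}
    - {"translation": [-0.6,-0.3,0.2],"roll": 0}
    - {"translation": [-0.89,-0.4,0.3],"roll": 0}
    - {"translation": [-0.89,-0.4,0.3],"roll": 0}
    - {"translation": [-0.89,-0.4,0.3],"roll": 0}
    - {"translation": [-0.89,-0.4,0.3],"roll": 0}

```text
time_s: 1.75
eef_pos: [0.5661, 0.2384, 0.2152]
ee_rot: [[-0.915, 0.403, -0.002], [0.403, 0.915, 0.001], [0.002, 0.0, -1.0]]
contact_force: [0.7, 1.3, 0.4]
grip_width: 0.0917
grasp_force: 0.0
```

```bash
python3 - <<'E'
from h import *
d=grab("wrist"); np.save("w2.npy",d,allow_pickle=True)
s=arm.observe();print(s["eef_pos"]); u,v=proj(d,[.568,.2345,.13]); print(u,v)
f=d["frame"][:,:,::-1]; f=cv2.resize(f,(800,600)); cv2.imwrite("pics/w2.png",f)
E
```

```text
[0.56628403 0.23837436 0.21564356]
278.23638970455863 213.17398424457517
```

View pics/w2.png

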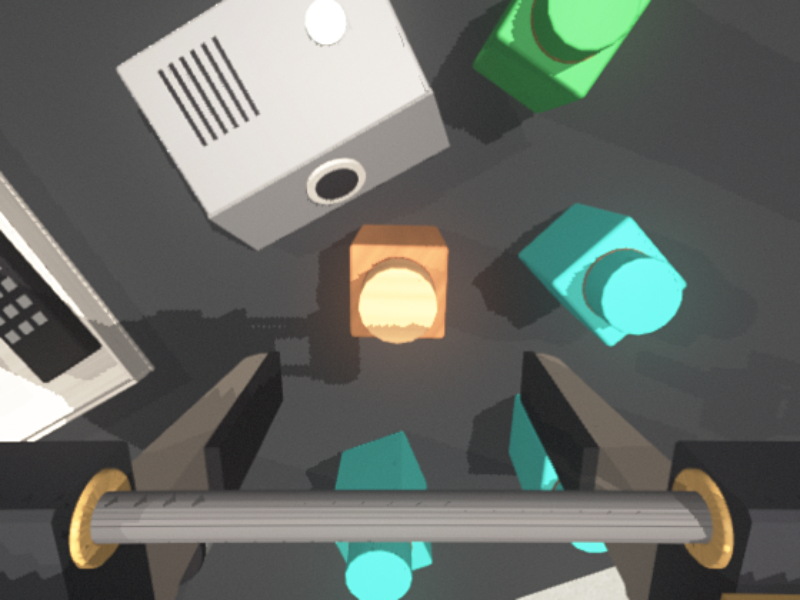

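The view shows the cap centre at (398,303), which is (278.6,212.1) at full scale and within about 1 mm of my estimate. The box is square to the fingers and the neighbours are clear, so I'll descend and grip the cap.

Call:
move_arm:
  targets:
    - {"translation": [-0.02,-0.02,0.25],"roll": 0}
    - {"translation": [-0.02,-0.02,0.5],"roll": 0}
    - {"translation": [-0.02,-0.02,0.65],"roll": 0}
    - {"translation": [-0.02,-0.02,0.73],"roll": 0}
    - {"translation": [-0.02,-0.02,0.73],"roll": 0}
    - {"translation": [-0.02,-0.02,0.73],"roll": 0}

```text
time_s: 2.4
eef_pos: [0.57, 0.2321, 0.1075]
ee_rot: [[-0.914, 0.406, 0.002], [0.406, 0.914, 0.001], [-0.001, 0.002, -1.0]]
contact_force: [0.3, 0.4, -0.0]
grip_width: 0.0923
grasp_force: 0.0
```

Call:
move_arm:
  targets:
    - {"translation": [0,0,0],"roll": 0}
    - {"translation": [0,0,0],"roll": 0}
    - {"translation": [0,0,0],"roll": 0}
    - {"translation": [0,0,0],"roll": 0}
    - {"translation": [0,0,0],"roll": 0}
    - {"translation": [0,0,0],"roll": 0}
    - {"translation": [0,0,0],"roll": 0}
    - {"translation": [0,0,0],"roll": 0}
  fingers: -1

```text
time_s: 3.2
eef_pos: [0.5698, 0.2312, 0.1065]
ee_rot: [[-0.913, 0.408, 0.001], [0.408, 0.913, 0.0], [-0.0, 0.001, -1.0]]
contact_force: [0.4, 1.3, 1.7]
grip_width: 0.0459
grasp_force: 30.0
```

Call:
move_arm:
  targets:
    - {"translation": [0,0,-0.1],"roll": 0}
    - {"translation": [0,0,-0.3],"roll": 0}
    - {"translation": [0,0,-0.5],"roll": 0}
    - {"translation": [0,0,-0.7],"roll": 0}
    - {"translation": [0,0,-0.9],"roll": 0}
    - {"translation": [0,0,-1],"roll": 0}
    - {"translation": [0,0,-1],"roll": 0}
    - {"translation": [0,0,-1],"roll": 0}

```text
time_s: 4.0
eef_pos: [0.5689, 0.2305, 0.2553]
ee_rot: [[-0.913, 0.408, -0.001], [0.408, 0.913, -0.001], [0.001, -0.001, -1.0]]
contact_force: [0.2, -0.5, -2.1]
grip_width: 0.0463
grasp_force: 30.0
```

Call:
move_arm:
  targets:
    - {"translation": [-0.03,-0.1,0],"roll": -0.1}
    - {"translation": [-0.09,-0.3,0],"roll": -0.2}
    - {"translation": [-0.15,-0.5,0],"roll": -0.3}
    - {"translation": [-0.21,-0.7,0],"roll": -0.4}
    - {"translation": [-0.27,-0.9,0],"roll": -0.5}
    - {"translation": [-0.29,-1,0],"roll": -0.6}
    - {"translation": [-0.29,-1,0],"roll": -0.66}
    - {"translation": [-0.29,-1,0],"roll": -0.66}

```text
time_s: 4.8
eef_pos: [0.547, 0.0753, 0.2544]
ee_rot: [[-0.995, -0.097, -0.003], [-0.097, 0.995, -0.001], [0.003, -0.0, -1.0]]
contact_force: [-0.4, 0.4, -1.6]
grip_width: 0.0461
grasp_force: 30.0
```

Call:
move_arm:
  targets:
    - {"translation": [0.05,-0.2,0],"roll": 0}
    - {"translation": [0.1,-0.4,0],"roll": 0}
    - {"translation": [0.15,-0.6,0],"roll": 0}
    - {"translation": [0.2,-0.8,0],"roll": 0}
    - {"translation": [0.24,-1,0],"roll": 0}

```text
time_s: 5.3
eef_pos: [0.5261, -0.077, 0.255]
ee_rot: [[-0.995, -0.098, -0.002], [-0.098, 0.995, 0.0], [0.002, 0.0, -1.0]]
contact_force: [0.6, 0.7, -1.2]
grip_width: 0.0457
grasp_force: 30.0
```

Call:
move_arm:
  targets:
    - {"translation": [0.05,-0.2,0],"roll": 0}
    - {"translation": [0.1,-0.4,0],"roll": 0}
    - {"translation": [0.15,-0.6,0],"roll": 0}
    - {"translation": [0.2,-0.8,0],"roll": 0}
    - {"translation": [0.24,-1,0],"roll": 0}

```text
time_s: 5.8
eef_pos: [0.5053, -0.2298, 0.255]
ee_rot: [[-0.995, -0.098, -0.002], [-0.098, 0.995, 0.001], [0.002, 0.001, -1.0]]
contact_force: [0.2, 1.1, -2.2]
grip_width: 0.0461
grasp_force: 30.0
```

Call:
move_arm:
  targets:
    - {"translation": [0.05,-0.2,0],"roll": 0}
    - {"translation": [0.1,-0.4,0],"roll": 0}
    - {"translation": [0.15,-0.6,0],"roll": 0}
    - {"translation": [0.2,-0.8,0],"roll": 0}
    - {"translation": [0.23,-0.95,0],"roll": 0}
    - {"translation": [0.24,-1,0],"roll": 0}
    - {"translation": [0.24,-1,0],"roll": 0}
    - {"translation": [0.24,-1,0],"roll": 0}

```text
time_s: 6.6
eef_pos: [0.4855, -0.3803, 0.2555]
ee_rot: [[-0.995, -0.1, -0.001], [-0.1, 0.995, 0.002], [0.001, 0.002, -1.0]]
contact_force: [0.2, 0.4, -2.4]
grip_width: 0.0458
grasp_force: 30.0
```

```bash
python3 - <<'E'
from h import *
s=arm.observe();print(s["eef_pos"])
d=grab("top"); f=d["frame"][:,:,::-1]; 
f2=np.hstack([cv2.resize(f[160:340,270:520],None,fx=1.6,fy=1.6),cv2.resize(grab("scene")["frame"][180:360,40:290,::-1],None,fx=1.6,fy=1.6)]); cv2.imwrite("pics/p1.png",f2); print(f2.shape)
E
```

```text
[ 0.48552854 -0.38034204  0.25551097]
(288, 800, 3)
```

View pics/p1.png

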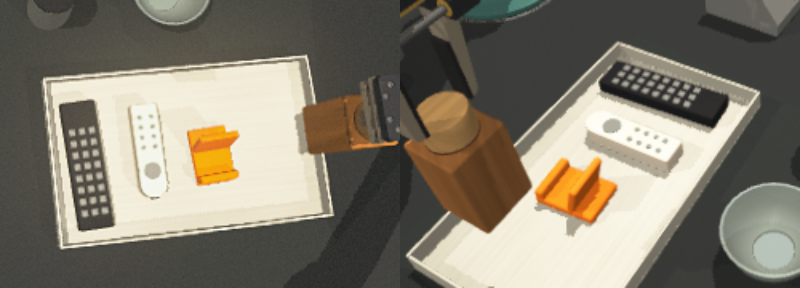

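The box hangs upright, level and square above the free place, clear of the stand. I'll lower it now.

Call:
move_arm:
  targets:
    - {"translation": [0.02,-0.02,0.2],"roll": 0}
    - {"translation": [0.02,-0.02,0.4],"roll": 0}
    - {"translation": [0.02,-0.02,0.6],"roll": 0}
    - {"translation": [0.02,-0.02,0.75],"roll": 0}
    - {"translation": [0.02,-0.02,0.85],"roll": 0}
    - {"translation": [0.02,-0.02,0.9],"roll": 0}
    - {"translation": [0.02,-0.02,0.93],"roll": 0}
    - {"translation": [0.02,-0.02,0.95],"roll": 0}
    - {"translation": [0.02,-0.02,0.96],"roll": 0}
    - {"translation": [0.02,-0.02,0.965],"roll": 0}
    - {"translation": [0.02,-0.02,0.965],"roll": 0}

```text
time_s: 7.8
eef_pos: [0.4825, -0.3857, 0.112]
ee_rot: [[-0.995, -0.098, 0.001], [-0.098, 0.995, -0.0], [-0.001, -0.0, -1.0]]
contact_force: [0.1, -0.3, -1.0]
grip_width: 0.0458
grasp_force: 30.0
```

Call:
move_arm:
  targets:
    - {"translation": [0,0,0.005],"roll": 0}
    - {"translation": [0,0,0.01],"roll": 0}
    - {"translation": [0,0,0.01],"roll": 0}
    - {"translation": [0,0,0.01],"roll": 0}

```text
time_s: 8.2
eef_pos: [0.4825, -0.3857, 0.1105]
ee_rot: [[-0.995, -0.098, 0.001], [-0.098, 0.995, -0.0], [-0.001, -0.0, -1.0]]
contact_force: [-0.6, 1.1, 0.6]
grip_width: 0.0461
grasp_force: 30.0
```

Force is near zero, so contact has started. I'll press a little more to confirm, then release.

Call:
move_arm:
  targets:
    - {"translation": [0,0,0.007],"roll": 0}
    - {"translation": [0,0,0.013],"roll": 0}
    - {"translation": [0,0,0.013],"roll": 0}
    - {"translation": [0,0,0.013],"roll": 0}

```text
time_s: 8.6
eef_pos: [0.483, -0.3857, 0.1103]
ee_rot: [[-0.995, -0.098, 0.002], [-0.098, 0.995, -0.0], [-0.002, -0.0, -1.0]]
contact_force: [-2.7, 4.0, 12.8]
grip_width: 0.0459
grasp_force: 30.1
```

Call:
move_arm:
  targets:
    - {"translation": [0,0,-0.007],"roll": 0}
    - {"translation": [0,0,-0.007],"roll": 0}
    - {"translation": [0,0,-0.007],"roll": 0}
    - {"translation": [0,0,-0.007],"roll": 0}
    - {"translation": [0,0,-0.007],"roll": 0}
    - {"translation": [0,0,-0.1],"roll": 0}
    - {"translation": [0,0,-0.3],"roll": 0}
    - {"translation": [0,0,-0.5],"roll": 0}
    - {"translation": [0,0,-0.7],"roll": 0}
  fingers: 0.7

```text
time_s: 9.5
eef_pos: [0.4822, -0.3858, 0.2152]
ee_rot: [[-0.995, -0.098, 0.001], [-0.098, 0.995, -0.001], [-0.001, -0.001, -1.0]]
contact_force: [0.8, -0.0, -0.3]
grip_width: 0.0782
grasp_force: 0.0
```

Call:
move_arm:
  targets:
    - {"translation": [0.03,0.2,0],"roll": 0}
    - {"translation": [0.06,0.4,0],"roll": 0}
    - {"translation": [0.07,0.6,0],"roll": 0}
    - {"translation": [0.1,0.8,0],"roll": 0}
    - {"translation": [0.12,1,0],"roll": 0}
  fingers: 0.3

```text
time_s: 10.0
eef_pos: [0.4493, -0.2372, 0.2142]
ee_rot: [[-0.995, -0.098, 0.001], [-0.098, 0.995, -0.0], [-0.001, -0.001, -1.0]]
contact_force: [0.4, 0.7, 0.4]
grip_width: 0.06
grasp_force: 0.0
```

Call:
move_arm:
  targets:
    - {"translation": [0,0.2,0],"roll": 0}
    - {"translation": [0,0.4,0],"roll": 0}
    - {"translation": [0,0.46,0],"roll": 0}
    - {"translation": [0,0.46,0],"roll": 0}
    - {"translation": [0,0.46,0],"roll": 0}
    - {"translation": [0,0.46,0],"roll": 0}

```text
time_s: 10.6
eef_pos: [0.4429, -0.171, 0.2133]
ee_rot: [[-0.995, -0.096, 0.0], [-0.096, 0.995, -0.001], [-0.0, -0.001, -1.0]]
contact_force: [-0.3, 0.1, -0.6]
grip_width: 0.0595
grasp_force: 0.0
```

```bash
python3 - <<'E'
from h import *
s=arm.observe();print(s["eef_pos"],s["grip_width"])
d=grab("wrist"); t=grab("top"); np.save("w3.npy",d,allow_pickle=True)
f=d["frame"][:,:,::-1]; g=t["frame"][180:330,400:520,::-1]
f2=np.hstack([f,cv2.resize(g,(240,300)) .__class__ and np.vstack([cv2.resize(g,(240,300)),np.zeros((120,240,3),np.uint8)])]); cv2.imwrite("pics/p2.png",f2)
h=cv2.cvtColor(d["frame"],cv2.COLOR_RGB2HSV); print(proj(d,[.4638,-.1668,.03]),proj(d,[.397,-.175,.03]),[h[int(y),int(x)] for x,y in [proj(d,[.43,-.168,.03]),proj(d,[.444,-.205,.004])]])
E
```

```text
[ 0.44286415 -0.17098153  0.2132876 ] 0.05946880885315798
[282.77984627 203.22786424] [281.32628425 143.6646405 ] [array([ 16,  18, 160], dtype=uint8), array([ 20,  30, 221], dtype=uint8)]
```

View pics/p2.png

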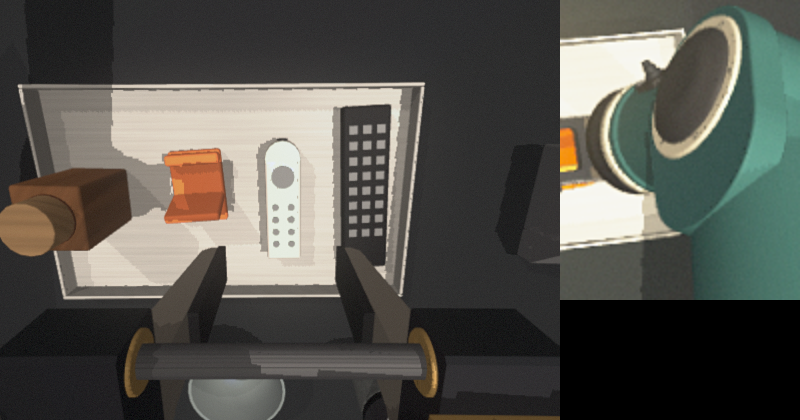

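The wrist view shows the box standing in its place. The remote's nose is at (283,141) and its tail at (283,258), lined up with the tool and midway between the fingers. I'll go down and grip about 20 mm noseward of its centre.

Call:
move_arm:
  targets:
    - {"translation": [0.02,0.01,0.2],"roll": 0}
    - {"translation": [0.02,0.01,0.4],"roll": 0}
    - {"translation": [0.02,0.01,0.6],"roll": 0}
    - {"translation": [0.02,0.01,0.8],"roll": 0}
    - {"translation": [0.02,0.01,1],"roll": 0}
    - {"translation": [0.02,0.01,1],"roll": 0}

```text
time_s: 11.3
eef_pos: [0.4367, -0.1681, 0.06]
ee_rot: [[-0.995, -0.097, -0.007], [-0.097, 0.995, 0.001], [0.007, 0.002, -1.0]]
contact_force: [-0.7, -1.0, -0.0]
grip_width: 0.0597
grasp_force: 0.0
```

Call:
move_arm:
  targets:
    - {"translation": [0,0,0.1],"roll": 0}
    - {"translation": [0,0,0.2],"roll": 0}
    - {"translation": [0,0,0.28],"roll": 0}
    - {"translation": [0,0,0.33],"roll": 0}
    - {"translation": [0,0,0.35],"roll": 0}
    - {"translation": [0,0,0.35],"roll": 0}
    - {"translation": [0,0,0.35],"roll": 0}

```text
time_s: 12.0
eef_pos: [0.4401, -0.1683, 0.0111]
ee_rot: [[-0.995, -0.098, 0.001], [-0.098, 0.995, -0.0], [-0.001, -0.0, -1.0]]
contact_force: [0.1, -0.5, -0.2]
grip_width: 0.0598
grasp_force: 0.0
```

Call:
move_arm:
  targets:
    - {"translation": [0,0,0.01],"roll": 0}
    - {"translation": [0,0,0.02],"roll": 0}
    - {"translation": [0,0,0.025],"roll": 0}
    - {"translation": [0,0,0.025],"roll": 0}

```text
time_s: 12.4
eef_pos: [0.4396, -0.1681, 0.0068]
ee_rot: [[-0.995, -0.098, -0.0], [-0.098, 0.995, 0.0], [0.0, 0.0, -1.0]]
contact_force: [-0.1, -0.6, -0.3]
grip_width: 0.0602
grasp_force: 0.0
```

Call:
move_arm:
  targets:
    - {"translation": [0,0,0],"roll": 0}
    - {"translation": [0,0,0],"roll": 0}
    - {"translation": [0,0,0],"roll": 0}
    - {"translation": [0,0,0],"roll": 0}
    - {"translation": [0,0,0],"roll": 0}
    - {"translation": [0,0,0],"roll": 0}
  fingers: -1

```text
time_s: 13.0
eef_pos: [0.4397, -0.1682, 0.0069]
ee_rot: [[-0.995, -0.098, 0.0], [-0.098, 0.995, -0.0], [-0.0, -0.0, -1.0]]
contact_force: [-1.1, 0.5, 1.5]
grip_width: 0.0385
grasp_force: 30.0
```

Call:
move_arm:
  targets:
    - {"translation": [0,0,-0.05],"roll": 0}
    - {"translation": [0,0,-0.2],"roll": 0}
    - {"translation": [0,0,-0.4],"roll": 0}
    - {"translation": [0,0,-0.6],"roll": 0}
    - {"translation": [0,0,-0.8],"roll": 0}
    - {"translation": [0,0,-1],"roll": 0}
    - {"translation": [0,0,-1],"roll": 0}

```text
time_s: 13.7
eef_pos: [0.4421, -0.169, 0.1608]
ee_rot: [[-0.995, -0.098, 0.008], [-0.098, 0.995, -0.001], [-0.007, -0.002, -1.0]]
contact_force: [-0.2, -0.2, -1.1]
grip_width: 0.0388
grasp_force: 30.0
```

Call:
move_arm:
  targets:
    - {"translation": [-0.01,0.2,0],"roll": -0.1}
    - {"translation": [-0.02,0.4,0],"roll": -0.25}
    - {"translation": [-0.03,0.6,0],"roll": -0.4}
    - {"translation": [-0.04,0.8,0],"roll": -0.55}
    - {"translation": [-0.05,0.8,0],"roll": -0.7}
    - {"translation": [-0.05,0.8,0],"roll": -0.85}
    - {"translation": [-0.05,0.8,0],"roll": -0.98}
    - {"translation": [-0.05,0.8,0],"roll": -0.98}

```text
time_s: 14.5
eef_pos: [0.4345, -0.0479, 0.1561]
ee_rot: [[-0.646, -0.763, -0.002], [-0.763, 0.646, 0.0], [0.001, 0.001, -1.0]]
contact_force: [-0.6, 0.0, -1.2]
grip_width: 0.0383
grasp_force: 30.0
```

Call:
move_arm:
  targets:
    - {"translation": [-0.15,0.14,0],"roll": -0.15}
    - {"translation": [-0.3,0.28,0],"roll": -0.3}
    - {"translation": [-0.45,0.42,0],"roll": -0.45}
    - {"translation": [-0.6,0.55,0],"roll": -0.6}
    - {"translation": [-0.6,0.55,0],"roll": -0.75}
    - {"translation": [-0.6,0.55,0],"roll": -0.9}
    - {"translation": [-0.6,0.55,0],"roll": -0.98}
    - {"translation": [-0.6,0.55,0],"roll": -0.98}
    - {"translation": [-0.6,0.55,0],"roll": -0.98}

```text
time_s: 15.4
eef_pos: [0.4303, 0.0731, 0.1564]
ee_rot: [[0.063, -0.998, -0.001], [-0.998, -0.063, 0.0], [-0.0, 0.001, -1.0]]
contact_force: [0.8, -0.6, -1.3]
grip_width: 0.0382
grasp_force: 30.0
```

```bash
python3 - <<'E'
from h import *
s=arm.observe();print(s["eef_pos"],s["qpos"])
d=grab("scene"); np.save("s4.npy",d,allow_pickle=True)
f=d["frame"][:,:,::-1]; cv2.imwrite("pics/p3.png",cv2.resize(f[60:260,150:400],None,fx=3,fy=3))
e=s["eef_pos"]+[0,0,.019]; X=s["ee_rot"][:,0]
for k in(.05,-.09): print(proj(d,e+k*X+[0,0,-.006]))
E
```

```text
[0.43026599 0.07306154 0.15642491] [-0.07492397  0.16727152 -0.18545248  2.12695789  0.04047505  0.85149132
  2.91961057]
[219.98177057 162.06204526]
[251.40431934 134.14462832]
```

View pics/p3.png

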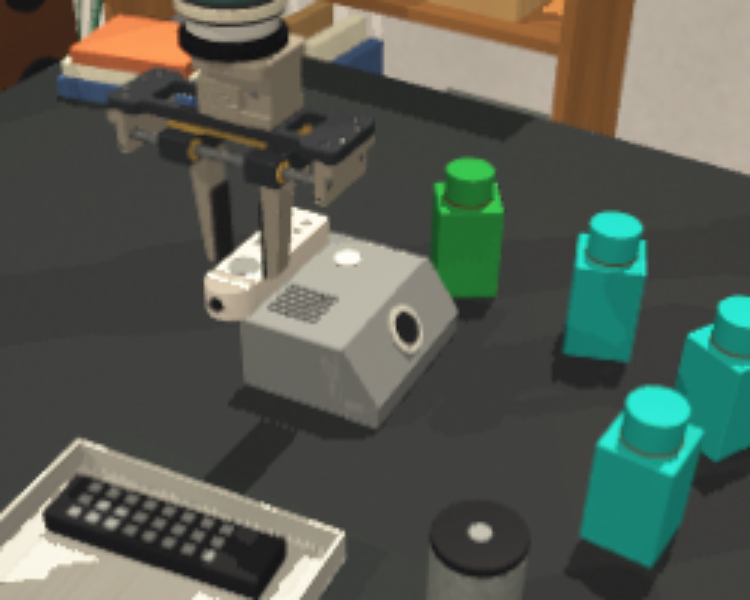

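The remote is held flat with its nose towards the tray and its tail over the projector's side edge. Joint 7 is close to its limit, so I'll back the roll off a little. Then I'll lower the remote so that its tail bears on the edge and it swivels nose-down between the pads.

Call:
move_arm:
  targets:
    - {"translation": [0,0,0.1],"roll": 0.07}
    - {"translation": [0,0,0.25],"roll": 0.07}
    - {"translation": [0,0,0.4],"roll": 0.07}
    - {"translation": [0,0,0.48],"roll": 0.07}
    - {"translation": [0,0,0.51],"roll": 0.07}
    - {"translation": [0,0,0.53],"roll": 0.07}
    - {"translation": [0,0,0.55],"roll": 0.07}
    - {"translation": [0,0,0.57],"roll": 0.07}
    - {"translation": [0,0,0.59],"roll": 0.07}

```text
time_s: 16.35
eef_pos: [0.4315, 0.0734, 0.069]
ee_rot: [[0.011, -1.0, 0.002], [-1.0, -0.011, -0.0], [0.0, -0.002, -1.0]]
contact_force: [0.4, -4.5, 4.2]
grip_width: 0.0385
grasp_force: 30.0
```

Call:
move_arm:
  targets:
    - {"translation": [0,0,0.02],"roll": 0}
    - {"translation": [0,0,0.04],"roll": 0}
    - {"translation": [0,0,0.06],"roll": 0}
    - {"translation": [0,0,0.08],"roll": 0}
    - {"translation": [0,0,0.1],"roll": 0}
    - {"translation": [0,0,0.12],"roll": 0}
    - {"translation": [0,0,0.14],"roll": 0}
    - {"translation": [0,0,0.14],"roll": 0}

```text
time_s: 17.15
eef_pos: [0.4302, 0.0741, 0.0469]
ee_rot: [[0.012, -1.0, -0.001], [-1.0, -0.012, 0.0], [-0.0, 0.001, -1.0]]
contact_force: [1.0, -1.8, 0.5]
grip_width: 0.0368
grasp_force: 30.0
```

```bash
python3 - <<'E'
from h import *
s=arm.observe();print(s["eef_pos"],s["contact_force"])
d=grab("scene"); np.save("s5.npy",d,allow_pickle=True)
f=d["frame"][:,:,::-1]; cv2.imwrite("pics/p4.png",cv2.resize(f[100:200,190:310],None,fx=6,fy=6,interpolation=cv2.INTER_CUBIC))
E
```

```text
[0.43020343 0.07414857 0.04685524] [ 1.04414564 -1.81868128  0.54056851]
```

View pics/p4.png

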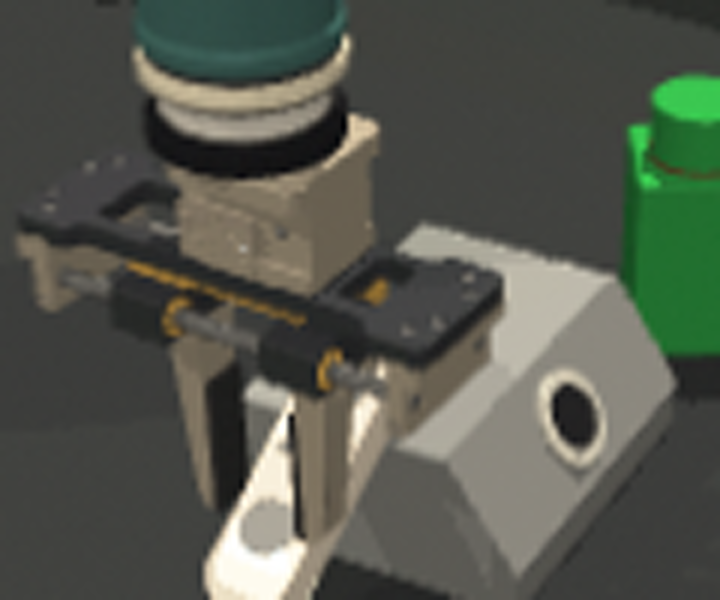

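The remote has visibly swivelled nose-down, to about 29° by geometry. I'll lower it a little more, then lift and measure.

Call:
move_arm:
  targets:
    - {"translation": [0,0,0.015],"roll": 0}
    - {"translation": [0,0,0.03],"roll": 0}
    - {"translation": [0,0,0.045],"roll": 0}
    - {"translation": [0,0,0.045],"roll": 0}
    - {"translation": [0,0,-0.05],"roll": 0}
    - {"translation": [0,0,-0.2],"roll": 0}
    - {"translation": [0,0,-0.4],"roll": 0}
    - {"translation": [0,0,-0.6],"roll": 0}
    - {"translation": [0,0,-0.73],"roll": 0}
    - {"translation": [0,0,-0.73],"roll": 0}
    - {"translation": [0,0,-0.73],"roll": 0}

```text
time_s: 18.3
eef_pos: [0.4302, 0.0739, 0.1564]
ee_rot: [[0.012, -1.0, -0.0], [-1.0, -0.012, -0.0], [0.0, 0.0, -1.0]]
contact_force: [-0.9, -0.7, -1.7]
grip_width: 0.0383
grasp_force: 30.0
```

```bash
python3 - <<'E'
from h import *
s=arm.observe();print(s["eef_pos"],s["contact_force"],s["ee_rot"][:,0])
d=grab("scene"); np.save("s6.npy",d,allow_pickle=True)
f=d["frame"][:,:,::-1]; a=cv2.resize(np.load("s4.npy",allow_pickle=True).item()["frame"][110:190,205:285,::-1],None,fx=5,fy=5,interpolation=cv2.INTER_CUBIC)
b=cv2.resize(f[110:190,205:285],None,fx=5,fy=5,interpolation=cv2.INTER_CUBIC); cv2.imwrite("pics/p5.png",np.hstack([a,b]))
e=s["eef_pos"]+[0,0,.019];X=s["ee_rot"][:,0]; n=np.cross(X,[0,0,1])
for t in(25,30,35,40):
    t=np.radians(t); u=X*np.cos(t)-[0,0,np.sin(t)]; w=X*np.sin(t)+np.array([0,0,np.cos(t)])
    print(np.degrees(t),[np.round((proj(d,e+a*u+b*w)-[205,110])*5+[400,0]) for a,b in((.05,-.007),(.05,.006),(-.09,.006))])
E
```

```text
[0.43016537 0.07394598 0.1563622 ] [-0.88085252 -0.66653447 -1.65539648] [ 1.21126617e-02 -9.99926639e-01  6.49342499e-06]
25.0 [array([485., 289.]), array([476., 273.]), array([626.,  42.])]
29.999999999999996 [array([489., 292.]), array([479., 279.]), array([621.,  33.])]
35.0 [array([493., 295.]), array([482., 284.]), array([615.,  25.])]
40.0 [array([498., 297.]), array([485., 289.]), array([608.,  18.])]
```

View pics/p5.png

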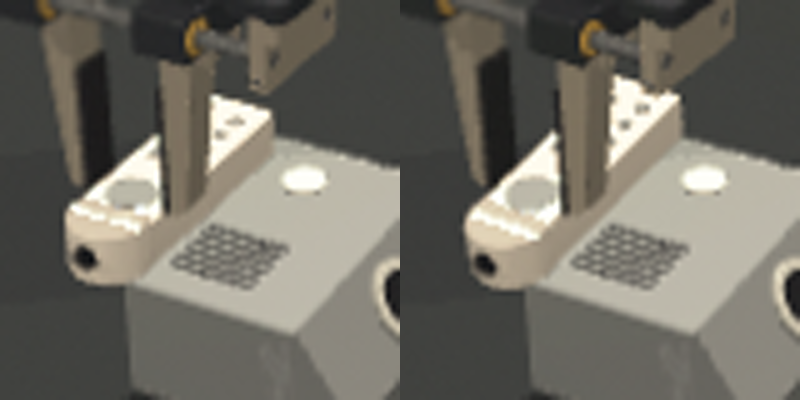

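```bash
python3 - <<'E'
from h import *
s=arm.observe(); e=s["eef_pos"]+[0,0,.019]
def plane(d,u,v,e,X,off=0):
    n=np.cross(X,[0,0,1]); o,r=ray(d,u,v); p=o+r*((e+off*n-o)@n)/(r@n); q=p-e; return np.round([q@X*1e3,q[2]*1e3],1)
d4=np.load("s4.npy",allow_pickle=True).item(); d6=np.load("s6.npy",allow_pickle=True).item(); d5=np.load("s5.npy",allow_pickle=True).item()
X4=np.array([.063,-.998,0]);X6=np.array([.012,-1,0]); e4=np.array([.4303,.0731,.1754]); e5=np.array([.4302,.0741,.0659])
n=np.cross(X6,[0,0,1]); print("n",n)   # side nearest camera: +x => sign
for nm,d,e_,X,hole,tail,nb in(("flat",d4,e4,X4,(85/5,258/5),(270/5,112/5),0),("now",d6,e,X6,(86/5,264/5),(280/5,95/5),0)):
    sg=np.sign(np.cross(X,[0,0,1])[0])
    print(nm,"hole",plane(d,205+hole[0],110+hole[1],e_,X),"tailcorner",plane(d,205+tail[0],110+tail[1],e_,X,sg*.02))
# p4: right upper edge of the remote side
sg=np.sign(np.cross(X6,[0,0,1])[0])
for p in((300,600),(330,540),(385,400),(380,420)): print("p4 edge",plane(d5,190+p[0]/6,100+p[1]/6,e5,X6,sg*.02))
for p in((268,525),(210,560)): print("p4 pad/nose",plane(d5,190+p[0]/6,100+p[1]/6,e5,X6,0))
for p in((130,192),(68,210)): print("s4 pad/nose",plane(d4,205+p[0]/5,110+p[1]/5,e4,X4,0))
for p in((533,193),(468,215)): print("s6 pad/nose",plane(d6,205+(p[0]-400)/5,110+p[1]/5,e,X6,0))
E
```

```text
n [-1.    -0.012  0.   ]
flat hole [42.4 -9.3] tailcorner [-93.2   2.9]
now hole [ 39.3 -15.1] tailcorner [-96.3  12.9]
p4 edge [  7.8 -30.8]
p4 edge [-16.  -14.7]
p4 edge [-60.8  30.6]
p4 edge [-56.5  22.8]
p4 pad/nose [ 0.  -4.1]
p4 pad/nose [40.1  4.8]
s4 pad/nose [3.1 4. ]
s4 pad/nose [51.7 21.7]
s6 pad/nose [0.6 2. ]
s6 pad/nose [48.7 16.6]
```

```bash
cat > tilt.py <<'E'
from h import *
def plane(d,u,v,e,X,off=0):
    n=np.cross(X,[0,0,1]); o,r=ray(d,u,v); p=o+r*((e+off*n-o)@n)/(r@n); q=p-e; return np.round([q@X*1e3,q[2]*1e3],1)
def model(d,e,X,t,dx=0,dz=0):
    t=np.radians(t); u=X*np.cos(t)-np.array([0,0,np.sin(t)]); w=X*np.sin(t)+np.array([0,0,np.cos(t)])
    return lambda a,b: proj(d,e+(a+dx)*u+(b+dz)*w)
def hole(d,e,X,win=28):
    g=cv2.cvtColor(d["frame"],cv2.COLOR_RGB2GRAY); k=cv2.getStructuringElement(cv2.MORPH_ELLIPSE,(7,7))
    bh=cv2.morphologyEx(g,cv2.MORPH_BLACKHAT,k).astype(int); u,v=proj(d,e+.042*X-[0,0,.022]); u,v=int(u),int(v)
    out=[]
    sub=bh[v-win:v+win,u-win:u+win].copy()
    for _ in range(4):
        y,x=np.unravel_index(sub.argmax(),sub.shape); out.append((x+u-win,y+v-win,int(sub[y,x]),list(plane(d,x+u-win,y+v-win,e,X)))); sub[max(0,y-4):y+5,max(0,x-4):x+5]=0
    return out
E
python3 - <<'E'
from tilt import *
X6=np.array([.012,-1,0])
for n,e,X in(("s4",[.4303,.0731,.1754],np.array([.063,-.998,0])),("s5",[.4302,.0741,.0659],X6),("s6",[.4302,.0739,.1754],X6)):
    d=np.load(n+".npy",allow_pickle=True).item(); print(n); [print(o) for o in hole(d,np.array(e),X)]
E
```

```text
s4
(np.int64(221), np.int64(161), 136, [np.float64(46.0), np.float64(-5.5)])
(np.int64(223), np.int64(145), 86, [np.float64(33.2), np.float64(29.5)])
(np.int64(238), np.int64(151), 82, [np.float64(-25.5), np.float64(-19.3)])
(np.int64(230), np.int64(151), 81, [np.float64(7.9), np.float64(-0.4)])
s5
(np.int64(227), np.int64(181), 86, [np.float64(28.4), np.float64(34.7)])
(np.int64(197), np.int64(225), 84, [np.float64(150.5), np.float64(-11.7)])
(np.int64(204), np.int64(228), 84, [np.float64(129.6), np.float64(-38.5)])
(np.int64(239), np.int64(187), 81, [np.float64(-18.3), np.float64(-14.7)])
s6
(np.int64(223), np.int64(163), 105, [np.float64(37.3), np.float64(-17.4)])
(np.int64(223), np.int64(145), 86, [np.float64(31.8), np.float64(27.8)])
(np.int64(245), np.int64(164), 72, [np.float64(-49.6), np.float64(-71.2)])
(np.int64(238), np.int64(152), 69, [np.float64(-22.8), np.float64(-20.7)])
```

```bash
cat >> tilt.py <<'E'
def edges(d,e,X,minlen=25):
    n=np.cross(X,[0,0,1]); C=np.array(d["extrinsics"])[:3,3]; off=.02*np.sign((C-e)@n)
    g=cv2.resize(cv2.cvtColor(d["frame"],cv2.COLOR_RGB2GRAY),None,fx=3,fy=3,interpolation=cv2.INTER_CUBIC)
    L=cv2.createLineSegmentDetector().detect(g)[0][:,0]/3; r=[]
    for a,b,c,f in L:
        p,q=plane(d,a,b,e,X,off),plane(d,c,f,e,X,off)
        if p[0]<q[0]: p,q=q,p
        l=np.hypot(*(p-q))
        if l>minlen and max(abs(p).max(),abs(q).max())<115: r.append((round(float(np.degrees(np.arctan2(q[1]-p[1],p[0]-q[0]))),1),p.tolist(),q.tolist()))
    return sorted(r)
E
python3 - <<'E'
from tilt import *
X6=np.array([.012,-1,0])
for n,e,X in(("s4",[.4303,.0731,.1754],np.array([.063,-.998,0])),("s5",[.4302,.0741,.0659],X6),("s6",[.4302,.0739,.1754],X6)):
    d=np.load(n+".npy",allow_pickle=True).item(); print(n); [print(o) for o in edges(d,np.array(e),X) if -15<o[0]<65]
E
```

```text
s4
(-0.9, [-24.7, -21.6], [-98.0, -22.7])
(-0.3, [-37.1, 1.0], [-91.1, 0.7])
(-0.2, [-35.0, 108.2], [-62.0, 108.1])
(0.0, [71.7, 44.3], [11.2, 44.3])
(1.4, [28.8, -21.7], [-20.7, -20.5])
s5
(0.0, [-30.7, 102.4], [-56.5, 102.4])
(0.4, [-13.8, -77.9], [-39.7, -77.7])
(1.8, [-25.3, 110.3], [-54.4, 111.2])
(35.1, [-18.3, -19.5], [-62.0, 11.2])
(35.9, [63.2, 33.3], [16.7, 66.9])
s6
(4.4, [-35.6, -16.4], [-94.4, -11.9])
(4.9, [10.6, -21.7], [-38.5, -17.5])
(6.9, [75.7, 38.0], [10.1, 45.9])
(7.1, [-34.0, 4.8], [-91.0, 11.9])
```

The line measure works: flat reads 0°, the earlier pressed state read 35°, and now it reads about 6°, so the extra lowering undid the swivel. I'll repeat it, stop earlier and check the tilt before lifting.

Call:
move_arm:
  targets:
    - {"translation": [0,0,0.2],"roll": 0}
    - {"translation": [0,0,0.4],"roll": 0}
    - {"translation": [0,0,0.52],"roll": 0}
    - {"translation": [0,0,0.56],"roll": 0}
    - {"translation": [0,0,0.58],"roll": 0}
    - {"translation": [0,0,0.6],"roll": 0}
    - {"translation": [0,0,0.62],"roll": 0}
    - {"translation": [0,0,0.64],"roll": 0}
    - {"translation": [0,0,0.66],"roll": 0}
    - {"translation": [0,0,0.68],"roll": 0}
    - {"translation": [0,0,0.68],"roll": 0}

```text
time_s: 19.45
eef_pos: [0.4309, 0.0739, 0.0547]
ee_rot: [[0.012, -1.0, 0.001], [-1.0, -0.012, 0.0], [-0.0, -0.001, -1.0]]
contact_force: [-0.3, -3.8, 1.4]
grip_width: 0.0373
grasp_force: 30.0
```

```bash
cat > look.py <<'E'
from tilt import *
s=arm.observe(); e=s["eef_pos"]+[0,0,.019]; X=s["ee_rot"][:,0]*[1,1,0]; d=grab("scene")
print(s["eef_pos"],s["contact_force"],X,s["qpos"][6],s["grip_width"])
for o in edges(d,e,X): 
    if -15<o[0]<70 and abs(o[1][1])<60 and abs(o[2][1])<60: t=np.radians(o[0]); print(o,"perp",round(o[1][0]*np.sin(t)+o[1][1]*np.cos(t),1))
print(hole(d,e,X)[0])
E
python3 look.py
```

```text
[0.43087025 0.07391494 0.05471463] [-0.29724412 -3.78081902  1.44459488] [ 0.01172444 -0.99993126 -0.        ] 2.8034646293180283 0.03732663217858603
(27.0, [18.0, -36.5], [-9.7, -22.4]) perp -24.3
(27.2, [-13.0, -21.6], [-56.6, 0.8]) perp -25.2
(29.4, [-37.2, 13.8], [-63.8, 28.8]) perp -6.2
(np.int64(227), np.int64(178), 88, [np.float64(28.1), np.float64(36.0)])
```

Call:
move_arm:
  targets:
    - {"translation": [0,0,0.02],"roll": 0}
    - {"translation": [0,0,0.04],"roll": 0}
    - {"translation": [0,0,0.05],"roll": 0}
    - {"translation": [0,0,0.05],"roll": 0}

```text
time_s: 19.9
eef_pos: [0.4305, 0.0742, 0.0471]
ee_rot: [[0.012, -1.0, -0.0], [-1.0, -0.012, 0.0], [-0.0, 0.0, -1.0]]
contact_force: [1.1, -1.3, 1.2]
grip_width: 0.0368
grasp_force: 30.0
```

```bash
python3 look.py
```

```text
[0.43054838 0.07420023 0.04708842] [ 1.12769084 -1.34074836  1.2135287 ] [ 0.01222779 -0.9999252  -0.        ] 2.7985369625237424 0.036829770237833
(30.9, [15.7, -41.1], [-15.0, -22.7]) perp -27.2
(35.8, [70.2, 28.5], [41.1, 49.5]) perp 64.2
(37.0, [-31.7, -10.5], [-62.7, 12.9]) perp -27.5
(np.int64(229), np.int64(181), 87, [np.float64(21.3), np.float64(30.0)])
```

Call:
move_arm:
  targets:
    - {"translation": [0,0,-0.02],"roll": 0}
    - {"translation": [0,0,-0.05],"roll": 0}
    - {"translation": [0,0,-0.08],"roll": 0}
    - {"translation": [0,0,-0.08],"roll": 0}

```text
time_s: 20.35
eef_pos: [0.4307, 0.0745, 0.0601]
ee_rot: [[0.013, -1.0, 0.001], [-1.0, -0.013, 0.0], [-0.0, -0.001, -1.0]]
contact_force: [-0.7, -0.5, 1.7]
grip_width: 0.0376
grasp_force: 30.0
```

```bash
python3 look.py
```

```text
[0.43067167 0.07445278 0.0601002 ] [-0.65628462 -0.54215701  1.74983986] [ 0.01265084 -0.99991987 -0.        ] 2.8062468512526735 0.037593855065214635
(1.8, [65.7, -32.0], [34.2, -31.0]) perp -29.9
(20.6, [-1.9, -24.3], [-75.2, 3.2]) perp -23.4
(np.int64(228), np.int64(177), 87, [np.float64(24.3), np.float64(30.8)])
```

Rising lets the tail sink back, because I gripped noseward of the centre of mass. I'll lay the remote back in its place and regrip it at or just behind the middle, so gravity doesn't undo the tilt.

Call:
move_arm:
  targets:
    - {"translation": [0,0,-0.2],"roll": 0}
    - {"translation": [0,0,-0.4],"roll": 0}
    - {"translation": [0,0,-0.64],"roll": 0}
    - {"translation": [0.2,0,-0.64],"roll": 0.15}
    - {"translation": [0.4,0,-0.64],"roll": 0.3}
    - {"translation": [0.6,0,-0.64],"roll": 0.45}
    - {"translation": [0.8,0,-0.64],"roll": 0.6}
    - {"translation": [0.8,0,-0.64],"roll": 0.75}
    - {"translation": [0.8,0,-0.64],"roll": 0.9}
    - {"translation": [0.8,0,-0.64],"roll": 0.945}
    - {"translation": [0.8,0,-0.64],"roll": 0.945}

```text
time_s: 21.5
eef_pos: [0.4315, -0.0458, 0.155]
ee_rot: [[-0.667, -0.745, -0.001], [-0.745, 0.667, 0.0], [0.001, 0.001, -1.0]]
contact_force: [-0.7, -0.5, -0.6]
grip_width: 0.0382
grasp_force: 30.0
```

Call:
move_arm:
  targets:
    - {"translation": [0.15,-0.15,0],"roll": 0.15}
    - {"translation": [0.3,-0.3,0],"roll": 0.3}
    - {"translation": [0.45,-0.45,0],"roll": 0.45}
    - {"translation": [0.57,-0.58,0],"roll": 0.6}
    - {"translation": [0.57,-0.58,0],"roll": 0.75}
    - {"translation": [0.57,-0.58,0],"roll": 0.9}
    - {"translation": [0.57,-0.58,0],"roll": 0.945}
    - {"translation": [0.57,-0.58,0],"roll": 0.945}
    - {"translation": [0.57,-0.58,0],"roll": 0.945}

```text
time_s: 22.4
eef_pos: [0.4396, -0.1675, 0.1551]
ee_rot: [[-0.995, -0.1, -0.0], [-0.1, 0.995, 0.0], [0.0, 0.0, -1.0]]
contact_force: [0.5, -0.6, -1.8]
grip_width: 0.0382
grasp_force: 30.0
```

```bash
python3 look.py
```

```text
[ 0.43961844 -0.16745117  0.15514691] [ 0.53229596 -0.63663243 -1.81122311] [-0.99495682 -0.10030351  0.        ] 2.004393637591898 0.038234835321508516
(1.1, [19.9, -6.6], [-5.3, -6.1]) perp -6.2
(6.6, [-28.3, -14.7], [-93.6, -7.2]) perp -17.9
(7.9, [-29.8, 7.7], [-97.5, 17.1]) perp 3.5
(11.5, [25.5, -23.4], [-2.6, -17.7]) perp -17.8
(np.int64(156), np.int64(223), 107, [np.float64(26.2), np.float64(-48.0)])
```

Call:
move_arm:
  targets:
    - {"translation": [0,0,0.2],"roll": 0}
    - {"translation": [0,0,0.4],"roll": 0}
    - {"translation": [0,0,0.6],"roll": 0}
    - {"translation": [0,0,0.75],"roll": 0}
    - {"translation": [0,0,0.85],"roll": 0}
    - {"translation": [0,0,0.9],"roll": 0}
    - {"translation": [0,0,0.93],"roll": 0}
    - {"translation": [0,0,0.96],"roll": 0}
    - {"translation": [0,0,0.98],"roll": 0}
    - {"translation": [0,0,0.98],"roll": 0}

```text
time_s: 23.45
eef_pos: [0.4412, -0.168, 0.009]
ee_rot: [[-0.995, -0.099, 0.003], [-0.099, 0.995, -0.001], [-0.003, -0.001, -1.0]]
contact_force: [2.9, -0.1, 1.9]
grip_width: 0.0386
grasp_force: 30.0
```

```bash
python3 look.py
```

```text
[ 0.44121667 -0.16802341  0.00903835] [ 2.94777471 -0.14893913  1.87409661] [-0.99511651 -0.09867291 -0.        ] 2.058551815687288 0.03862920129944199
(0.3, [95.9, -18.0], [50.4, -17.8]) perp -17.5
(4.9, [-45.8, 6.8], [-97.8, 11.3]) perp 2.9
(53.1, [25.0, 33.9], [6.6, 58.4]) perp 40.3
(53.4, [56.6, 11.5], [26.8, 51.6]) perp 52.3
(np.int64(183), np.int64(253), 156, [np.float64(-28.5), np.float64(36.6)])
```

Call:
move_arm:
  targets:
    - {"translation": [0,0,0],"roll": 0}
    - {"translation": [0,0,0],"roll": 0}
    - {"translation": [0,0,0],"roll": 0}
    - {"translation": [0,0,0],"roll": 0}
  fingers: 0.3

```text
time_s: 23.9
eef_pos: [0.4395, -0.1677, 0.0083]
ee_rot: [[-0.995, -0.098, -0.0], [-0.098, 0.995, 0.0], [0.0, 0.0, -1.0]]
contact_force: [-0.6, -0.2, 0.5]
grip_width: 0.0597
grasp_force: 0.0
```

```bash
python3 look.py
```

```text
[ 0.4394802  -0.1677141   0.00829619] [-0.61305899 -0.21148788  0.45544332] [-0.99516425 -0.0982241   0.        ] 2.0584206778608936 0.05969605277809136
(-0.1, [-30.5, 2.8], [-95.8, 2.7]) perp 2.9
(0.2, [95.2, -18.5], [69.3, -18.4]) perp -18.2
(51.1, [-20.5, 21.2], [-36.5, 41.0]) perp -2.6
(51.2, [38.9, 14.9], [22.1, 35.8]) perp 39.7
(np.int64(186), np.int64(250), 157, [np.float64(-39.8), np.float64(50.7)])
```

Call:
move_arm:
  targets:
    - {"translation": [-0.1,0,0],"roll": 0}
    - {"translation": [-0.2,0,0],"roll": 0}
    - {"translation": [-0.2,0,0.01],"roll": 0}
    - {"translation": [-0.2,0,0.01],"roll": 0}

```text
time_s: 24.35
eef_pos: [0.4687, -0.1647, 0.0064]
ee_rot: [[-0.995, -0.099, -0.001], [-0.099, 0.995, 0.0], [0.001, 0.0, -1.0]]
contact_force: [0.2, -0.7, 0.1]
grip_width: 0.0601
grasp_force: 0.0
```

Call:
move_arm:
  targets:
    - {"translation": [0,0,0],"roll": 0}
    - {"translation": [0,0,0],"roll": 0}
    - {"translation": [0,0,0],"roll": 0}
    - {"translation": [0,0,0],"roll": 0}
    - {"translation": [0,0,0],"roll": 0}
    - {"translation": [0,0,0],"roll": 0}
  fingers: -1

```text
time_s: 24.95
eef_pos: [0.4694, -0.1648, 0.0068]
ee_rot: [[-0.995, -0.098, -0.0], [-0.098, 0.995, 0.0], [0.0, 0.0, -1.0]]
contact_force: [-0.8, 0.8, 0.3]
grip_width: 0.0387
grasp_force: 30.0
```

Call:
move_arm:
  targets:
    - {"translation": [0,0,-0.05],"roll": 0}
    - {"translation": [0,0,-0.2],"roll": 0}
    - {"translation": [0,0,-0.4],"roll": 0}
    - {"translation": [0,0,-0.6],"roll": 0}
    - {"translation": [0,0,-0.8],"roll": 0}
    - {"translation": [0,0,-1],"roll": 0}
    - {"translation": [0,0,-1],"roll": 0}

```text
time_s: 25.65
eef_pos: [0.4725, -0.1656, 0.1611]
ee_rot: [[-0.995, -0.098, 0.008], [-0.098, 0.995, -0.002], [-0.008, -0.003, -1.0]]
contact_force: [0.7, 0.0, -1.7]
grip_width: 0.0386
grasp_force: 30.0
```

```bash
python3 look.py
```

```text
[ 0.47249706 -0.16557682  0.1611373 ] [ 0.65858661  0.01468144 -1.67178117] [-0.99511801 -0.09835601 -0.        ] 1.9874611748873503 0.03861428379275227
(-3.6, [55.9, 4.4], [24.2, 2.4]) perp 0.9
(0.2, [20.0, -6.2], [-6.6, -6.1]) perp -6.1
(1.4, [-13.7, 48.1], [-98.0, 50.2]) perp 47.8
(2.2, [-25.9, 3.7], [-67.8, 5.3]) perp 2.7
(3.0, [56.2, -19.8], [26.1, -18.2]) perp -16.8
(55.6, [-66.7, 2.1], [-95.3, 43.8]) perp -53.8
(np.int64(178), np.int64(230), 133, [np.float64(2.2), np.float64(-47.9)])
```

Call:
move_arm:
  targets:
    - {"translation": [0.01,0.2,0],"roll": -0.15}
    - {"translation": [0.02,0.4,0],"roll": -0.3}
    - {"translation": [0.03,0.6,0],"roll": -0.45}
    - {"translation": [0.05,0.8,0],"roll": -0.6}
    - {"translation": [0.05,0.87,0],"roll": -0.75}
    - {"translation": [0.05,0.87,0],"roll": -0.9}
    - {"translation": [0.05,0.87,0],"roll": -0.945}
    - {"translation": [0.05,0.87,0],"roll": -0.945}

```text
time_s: 26.5
eef_pos: [0.4483, -0.0355, 0.1556]
ee_rot: [[-0.667, -0.745, -0.002], [-0.745, 0.667, 0.0], [0.001, 0.002, -1.0]]
contact_force: [0.5, 0.0, -0.7]
grip_width: 0.0389
grasp_force: 30.0
```

Call:
move_arm:
  targets:
    - {"translation": [-0.15,0.18,0],"roll": -0.15}
    - {"translation": [-0.3,0.36,0],"roll": -0.3}
    - {"translation": [-0.45,0.54,0],"roll": -0.45}
    - {"translation": [-0.55,0.67,0],"roll": -0.6}
    - {"translation": [-0.55,0.67,0],"roll": -0.75}
    - {"translation": [-0.55,0.67,0],"roll": -0.9}
    - {"translation": [-0.55,0.67,0],"roll": -0.945}
    - {"translation": [-0.55,0.67,0],"roll": -0.945}
    - {"translation": [-0.55,0.67,0],"roll": -0.945}

```text
time_s: 27.4
eef_pos: [0.4291, 0.0926, 0.1563]
ee_rot: [[0.01, -1.0, -0.001], [-1.0, -0.01, -0.0], [0.0, 0.001, -1.0]]
contact_force: [0.7, -0.2, -1.0]
grip_width: 0.0382
grasp_force: 30.0
```

Call:
move_arm:
  targets:
    - {"translation": [0,0,0.2],"roll": 0}
    - {"translation": [0,0,0.4],"roll": 0}
    - {"translation": [0,0,0.5],"roll": 0}
    - {"translation": [0,0,0.54],"roll": 0}
    - {"translation": [0,0,0.56],"roll": 0}
    - {"translation": [0,0,0.58],"roll": 0}
    - {"translation": [0,0,0.6],"roll": 0}
    - {"translation": [0,0,0.62],"roll": 0}
    - {"translation": [0,0,0.64],"roll": 0}
    - {"translation": [0,0,0.64],"roll": 0}

```text
time_s: 28.4
eef_pos: [0.4308, 0.0911, 0.0617]
ee_rot: [[0.01, -1.0, 0.002], [-1.0, -0.01, -0.002], [0.002, -0.002, -1.0]]
contact_force: [-0.3, -6.4, 3.8]
grip_width: 0.0385
grasp_force: 30.1
```

```bash
python3 look.py
```

```text
[0.43081108 0.09109394 0.06174338] [-0.29186626 -6.38662783  3.81916613] [ 0.00962781 -0.99995237  0.        ] 2.7532158075145214 0.03845993622344966
(24.4, [56.2, -28.7], [3.9, -5.0]) perp -2.9
(26.7, [36.4, -45.0], [-17.4, -17.9]) perp -23.8
(np.int64(239), np.int64(170), 91, [np.float64(-4.4), np.float64(22.2)])
```

Call:
move_arm:
  targets:
    - {"translation": [0,0,0.01],"roll": 0}
    - {"translation": [0,0,0.02],"roll": 0}
    - {"translation": [0,0,0.03],"roll": 0}
    - {"translation": [0,0,0.04],"roll": 0}
    - {"translation": [0,0,0.04],"roll": 0}

```text
time_s: 28.95
eef_pos: [0.4307, 0.0905, 0.0557]
ee_rot: [[0.009, -1.0, 0.002], [-1.0, -0.009, -0.002], [0.002, -0.002, -1.0]]
contact_force: [1.4, -7.4, 2.2]
grip_width: 0.0383
grasp_force: 30.1
```

```bash
python3 look.py
```

```text
[0.430734   0.0905023  0.05570156] [ 1.4066633  -7.43172384  2.18424589] [ 0.00917329 -0.99995538  0.        ] 2.7488335657113483 0.038258686458374
(34.7, [39.0, -33.2], [1.8, -7.4]) perp -5.1
(37.8, [33.6, -57.9], [-23.5, -13.6]) perp -25.2
(38.0, [91.0, 12.5], [51.7, 43.2]) perp 65.9
(np.int64(238), np.int64(172), 95, [np.float64(-0.5), np.float64(24.9)])
```

Call:
move_arm:
  targets:
    - {"translation": [0,0,-0.04],"roll": 0}
    - {"translation": [0,0,-0.08],"roll": 0}
    - {"translation": [0,0,-0.12],"roll": 0}
    - {"translation": [0,0,-0.12],"roll": 0}

```text
time_s: 29.4
eef_pos: [0.4302, 0.0935, 0.0739]
ee_rot: [[0.013, -1.0, 0.002], [-1.0, -0.013, 0.001], [-0.001, -0.002, -1.0]]
contact_force: [0.1, -0.9, -0.8]
grip_width: 0.0378
grasp_force: 29.9
```

```bash
python3 look.py
```

```text
[0.43021426 0.0935033  0.07392672] [ 0.10775308 -0.91527867 -0.84671779] [ 0.01258845 -0.99992046 -0.        ] 2.7623047197202504 0.03780251939511203
(18.0, [48.7, -47.9], [23.8, -39.8]) perp -30.5
(24.7, [15.8, -33.2], [-31.3, -11.5]) perp -23.6
(26.7, [50.9, -27.5], [5.6, -4.7]) perp -1.7
(27.1, [99.4, 20.6], [49.1, 46.3]) perp 63.6
(27.2, [-37.0, 15.8], [-62.5, 28.9]) perp -2.9
(np.int64(244), np.int64(176), 103, [np.float64(-22.8), np.float64(-21.8)])
```

After lifting it keeps about 26.5°, a springback of 10°. I'll move closer to the edge for nose clearance and over-rotate.

Call:
move_arm:
  targets:
    - {"translation": [-0.06,0,0],"roll": 0}
    - {"translation": [-0.06,0,0.02],"roll": 0}
    - {"translation": [-0.06,0,0.04],"roll": 0}
    - {"translation": [-0.06,0,0.055],"roll": 0}
    - {"translation": [-0.06,0,0.07],"roll": 0}
    - {"translation": [-0.06,0,0.085],"roll": 0}
    - {"translation": [-0.06,0,0.095],"roll": 0}
    - {"translation": [-0.06,0,0.095],"roll": 0}

```text
time_s: 30.25
eef_pos: [0.4292, 0.0992, 0.0584]
ee_rot: [[0.01, -1.0, -0.001], [-1.0, -0.01, -0.003], [0.003, 0.001, -1.0]]
contact_force: [-0.6, -7.7, 5.6]
grip_width: 0.0385
grasp_force: 30.1
```

```bash
python3 look.py
```

```text
[0.42924433 0.09921955 0.05835303] [-0.64080285 -7.73949967  5.63074084] [ 0.0100903  -0.99994496  0.        ] 2.7304561713257782 0.03846443977848313
(45.0, [6.6, -43.8], [-23.3, -13.9]) perp -26.3
(46.9, [37.4, -47.2], [0.7, -8.0]) perp -4.9
(49.5, [87.5, -0.0], [58.6, 33.8]) perp 66.5
(np.int64(240), np.int64(170), 101, [np.float64(-2.4), np.float64(21.3)])
```

Call:
move_arm:
  targets:
    - {"translation": [0.03,0,-0.04],"roll": 0}
    - {"translation": [0.06,0,-0.08],"roll": 0}
    - {"translation": [0.06,0,-0.12],"roll": 0}
    - {"translation": [0.06,0,-0.16],"roll": 0}
    - {"translation": [0.06,0,-0.16],"roll": 0}

```text
time_s: 30.8
eef_pos: [0.4302, 0.0933, 0.0835]
ee_rot: [[0.012, -1.0, 0.002], [-1.0, -0.012, 0.001], [-0.001, -0.002, -1.0]]
contact_force: [-0.6, 0.0, -0.9]
grip_width: 0.0385
grasp_force: 30.0
```

```bash
python3 look.py
```

```text
[0.43017292 0.09330536 0.08353785] [-0.62385854  0.01692311 -0.87716504] [ 0.01242865 -0.99992257 -0.        ] 2.768774100370802 0.03851017693568783
(38.2, [15.2, -42.6], [-23.5, -12.2]) perp -24.1
(38.3, [81.5, 18.1], [57.8, 36.8]) perp 64.7
(38.8, [44.5, -39.4], [2.8, -5.9]) perp -2.8
(np.int64(238), np.int64(163), 94, [np.float64(-0.5), np.float64(22.1)])
```

It's free of the edge at about 38°. Now I'll lift it, turn it and carry it to the receiver.

Call:
move_arm:
  targets:
    - {"translation": [0,0,-0.2],"roll": 0}
    - {"translation": [0,0,-0.4],"roll": 0}
    - {"translation": [0,0,-0.6],"roll": 0}
    - {"translation": [-0.05,-0.1,-0.78],"roll": 0.1}
    - {"translation": [-0.15,-0.2,-0.78],"roll": 0.25}
    - {"translation": [-0.25,-0.35,-0.78],"roll": 0.4}
    - {"translation": [-0.35,-0.5,-0.78],"roll": 0.55}
    - {"translation": [-0.45,-0.6,-0.78],"roll": 0.7}
    - {"translation": [-0.45,-0.6,-0.78],"roll": 0.85}
    - {"translation": [-0.45,-0.6,-0.78],"roll": 0.965}
    - {"translation": [-0.45,-0.6,-0.78],"roll": 0.965}

```text
time_s: 31.95
eef_pos: [0.5182, 0.1617, 0.199]
ee_rot: [[-0.678, -0.735, -0.001], [-0.735, 0.678, -0.0], [0.001, 0.001, -1.0]]
contact_force: [0.0, -0.5, -1.1]
grip_width: 0.0383
grasp_force: 30.0
```

Call:
move_arm:
  targets:
    - {"translation": [-0.15,-0.03,0],"roll": 0.15}
    - {"translation": [-0.3,-0.06,0],"roll": 0.3}
    - {"translation": [-0.45,-0.09,0],"roll": 0.45}
    - {"translation": [-0.6,-0.12,0],"roll": 0.6}
    - {"translation": [-0.73,-0.13,0],"roll": 0.75}
    - {"translation": [-0.73,-0.13,0],"roll": 0.9}
    - {"translation": [-0.73,-0.13,0],"roll": 0.965}
    - {"translation": [-0.73,-0.13,0],"roll": 0.965}
    - {"translation": [-0.73,-0.13,0],"roll": 0.965}

```text
time_s: 32.85
eef_pos: [0.607, 0.2286, 0.1993]
ee_rot: [[-0.998, -0.07, -0.0], [-0.07, 0.998, -0.0], [0.0, -0.0, -1.0]]
contact_force: [0.2, -0.4, -1.2]
grip_width: 0.0384
grasp_force: 30.0
```

```bash
python3 look.py
```

```text
[0.60701391 0.22856718 0.1993458 ] [ 0.17162122 -0.42026017 -1.24220383] [-0.99757093 -0.06965664  0.        ] 1.2281910480707645 0.03839336091094319
(0.4, [53.4, 58.0], [13.3, 58.3]) perp 58.4
(10.0, [-52.9, -8.8], [-80.1, -4.0]) perp -17.9
(33.9, [46.0, -35.1], [24.3, -20.5]) perp -3.5
(36.4, [23.8, -20.6], [2.8, -5.1]) perp -2.5
(37.6, [32.5, -55.4], [-46.6, 5.5]) perp -24.1
(41.2, [-33.5, 22.2], [-53.0, 39.3]) perp -5.4
(np.int64(320), np.int64(130), 94, [np.float64(26.5), np.float64(-19.7)])
```

Call:
move_arm:
  targets:
    - {"translation": [0,0,0.08],"roll": 0}
    - {"translation": [0,0,0.18],"roll": 0}
    - {"translation": [0,0,0.28],"roll": 0}
    - {"translation": [0,0,0.38],"roll": 0}
    - {"translation": [0,0,0.43],"roll": 0}
    - {"translation": [0,0,0.43],"roll": 0}
    - {"translation": [0,0,0.43],"roll": 0}
    - {"translation": [0,0,0.43],"roll": 0}

```text
time_s: 33.7
eef_pos: [0.6079, 0.2289, 0.1359]
ee_rot: [[-0.998, -0.067, 0.001], [-0.067, 0.998, 0.001], [-0.001, 0.001, -1.0]]
contact_force: [0.8, 0.4, -1.1]
grip_width: 0.0382
grasp_force: 30.0
```

```bash
cat > nose.py <<'E'
from tilt import *
s=arm.observe(); e=s["eef_pos"]+[0,0,.019]; X=s["ee_rot"][:,0]*[1,1,0]; d=grab("scene"); g=cv2.cvtColor(d["frame"],cv2.COLOR_RGB2HSV)
m=cv2.inRange(g,(0,0,110),(40,70,255)); 
R=np.array([.4905,.221,.053]); a=np.radians(3.8); c,sn=np.cos(np.radians(35)),np.sin(np.radians(35)); F=np.array([c*np.cos(a),c*np.sin(a),sn])
print("expect nose",R+.08*F,proj(d,R+.08*F),"recv px",proj(d,R))
u,v=proj(d,R+.08*F).astype(int); ax=proj(d,R+.08*F)-proj(d,R+.15*F); ax/=np.linalg.norm(ax)
# walk along the beam line in the picture from receiver to nose: brightness profile
for t in np.arange(0,.11,.006):
    q=proj(d,R+t*F); x,y=np.round(q).astype(int); print(round(t*1e3),(x,y),d["frame"][y,x].tolist())
E
python3 nose.py; python3 look.py
```

```text
expect nose [0.55588809 0.22534307 0.09888611] [307.80481622 161.60213747] recv px [284.57110107 169.08708024]
0 (np.int64(285), np.int64(169)) [36, 35, 36]
6 (np.int64(286), np.int64(169)) [36, 35, 36]
12 (np.int64(288), np.int64(168)) [54, 51, 48]
18 (np.int64(290), np.int64(167)) [153, 148, 136]
24 (np.int64(291), np.int64(167)) [140, 136, 126]
30 (np.int64(293), np.int64(166)) [140, 137, 127]
36 (np.int64(295), np.int64(166)) [140, 137, 127]
42 (np.int64(296), np.int64(165)) [141, 137, 127]
48 (np.int64(298), np.int64(165)) [140, 137, 127]
54 (np.int64(300), np.int64(164)) [140, 137, 127]
60 (np.int64(302), np.int64(164)) [91, 89, 85]
66 (np.int64(304), np.int64(163)) [37, 38, 37]
72 (np.int64(305), np.int64(162)) [39, 39, 38]
78 (np.int64(307), np.int64(162)) [64, 60, 54]
84 (np.int64(309), np.int64(161)) [176, 163, 141]
90 (np.int64(311), np.int64(161)) [191, 176, 153]
96 (np.int64(313), np.int64(160)) [192, 177, 154]
102 (np.int64(315), np.int64(159)) [192, 177, 154]
108 (np.int64(316), np.int64(159)) [191, 176, 153]
[0.60785922 0.22889457 0.13596182] [ 0.67640604 -0.48488424 -1.00974351] [-0.99774533 -0.06709608 -0.        ] 1.2248619368358222 0.0383469395317252
(37.6, [31.9, -55.0], [-71.5, 24.5]) perp -24.1
(40.2, [-29.6, 19.8], [-52.4, 39.1]) perp -4.0
(44.0, [-22.5, 17.6], [-42.2, 36.6]) perp -3.0
(50.7, [52.9, -31.0], [29.4, -2.3]) perp 21.3
(np.int64(284), np.int64(164), 138, [np.float64(119.9), np.float64(-86.0)])
```

The nose edge is 80 mm out on the window axis and the axis is within about 3° of 35°, so I'll hold still.

Call:
move_arm:
  targets:
    - {"translation": [0,0,0],"roll": 0}
    - {"translation": [0,0,0],"roll": 0}
    - {"translation": [0,0,0],"roll": 0}
    - {"translation": [0,0,0],"roll": 0}
    - {"translation": [0,0,0],"roll": 0}
    - {"translation": [0,0,0],"roll": 0}
    - {"translation": [0,0,0],"roll": 0}
    - {"translation": [0,0,0],"roll": 0}
    - {"translation": [0,0,0],"roll": 0}
    - {"translation": [0,0,0],"roll": 0}
    - {"translation": [0,0,0],"roll": 0}
    - {"translation": [0,0,0],"roll": 0}

```text
time_s: 35.0
eef_pos: [0.6073, 0.2286, 0.1351]
ee_rot: [[-0.998, -0.067, 0.0], [-0.067, 0.998, 0.0], [-0.0, 0.0, -1.0]]
contact_force: [-0.4, 0.1, -0.6]
grip_width: 0.0384
grasp_force: 30.0
```

Call:
move_arm:
  targets:
    - {"translation": [0,0,0],"roll": 0}
    - {"translation": [0,0,0],"roll": 0}
    - {"translation": [0,0,0],"roll": 0}
    - {"translation": [0,0,0],"roll": 0}
    - {"translation": [0,0,0],"roll": 0}
    - {"translation": [0,0,0],"roll": 0}
    - {"translation": [0,0,0],"roll": 0}
    - {"translation": [0,0,0],"roll": 0}
    - {"translation": [0,0,0],"roll": 0}
    - {"translation": [0,0,0],"roll": 0}
    - {"translation": [0,0,0],"roll": 0}
    - {"translation": [0,0,0],"roll": 0}

```text
time_s: 36.2
eef_pos: [0.6073, 0.2286, 0.1351]
ee_rot: [[-0.998, -0.067, 0.0], [-0.067, 0.998, 0.0], [-0.0, 0.0, -1.0]]
contact_force: [0.8, -0.4, -1.5]
grip_width: 0.0381
grasp_force: 30.0
```

```bash
python3 look.py
```

```text
[0.60728446 0.22863391 0.13512947] [ 0.80279966 -0.44498148 -1.47906502] [-0.9977458  -0.06710671 -0.        ] 1.2248449069539005 0.038148916857360514
(34.2, [46.7, -36.2], [18.9, -17.3]) perp -3.7
(37.3, [29.2, -52.7], [-58.5, 14.2]) perp -24.2
(40.6, [-29.5, 19.3], [-52.5, 39.0]) perp -4.5
(41.7, [-21.5, 17.4], [-43.4, 36.9]) perp -1.3
(50.6, [52.4, -29.9], [29.0, -1.4]) perp 21.5
(np.int64(284), np.int64(164), 137, [np.float64(119.2), np.float64(-85.0)])
```

Call:
move_arm:
  targets:
    - {"translation": [0,0,-0.1],"roll": 0}
    - {"translation": [0,0,-0.25],"roll": 0}
    - {"translation": [0,0,-0.43],"roll": 0}
    - {"translation": [0.05,-0.15,-0.43],"roll": 0}
    - {"translation": [0.15,-0.35,-0.43],"roll": -0.02}
    - {"translation": [0.23,-0.55,-0.43],"roll": -0.04}
    - {"translation": [0.31,-0.75,-0.43],"roll": -0.04}
    - {"translation": [0.36,-0.85,-0.43],"roll": -0.04}

```text
time_s: 37.05
eef_pos: [0.5619, 0.0947, 0.2009]
ee_rot: [[-0.995, -0.095, 0.001], [-0.095, 0.995, -0.001], [-0.001, -0.001, -1.0]]
contact_force: [-0.8, -0.4, -0.9]
grip_width: 0.0382
grasp_force: 30.0
```

Call:
move_arm:
  targets:
    - {"translation": [0.08,-0.2,0],"roll": 0}
    - {"translation": [0.16,-0.4,0],"roll": 0}
    - {"translation": [0.25,-0.6,0],"roll": 0}
    - {"translation": [0.33,-0.8,0],"roll": 0}
    - {"translation": [0.36,-0.86,0],"roll": 0}

```text
time_s: 37.55
eef_pos: [0.5206, -0.039, 0.2005]
ee_rot: [[-0.996, -0.094, 0.001], [-0.094, 0.996, -0.001], [-0.001, -0.001, -1.0]]
contact_force: [-0.2, 1.0, -1.3]
grip_width: 0.0382
grasp_force: 30.0
```

Call:
move_arm:
  targets:
    - {"translation": [0.08,-0.2,0],"roll": 0}
    - {"translation": [0.16,-0.4,0],"roll": 0}
    - {"translation": [0.25,-0.6,0],"roll": 0}
    - {"translation": [0.33,-0.8,0],"roll": 0}
    - {"translation": [0.36,-0.86,0],"roll": 0}
    - {"translation": [0.36,-0.86,0],"roll": 0}
    - {"translation": [0.36,-0.86,0],"roll": 0}

```text
time_s: 38.25
eef_pos: [0.4807, -0.1677, 0.1998]
ee_rot: [[-0.995, -0.1, 0.001], [-0.1, 0.995, 0.001], [-0.001, 0.001, -1.0]]
contact_force: [-0.2, -0.1, -0.8]
grip_width: 0.0382
grasp_force: 30.0
```

```bash
python3 look.py
```

```text
[ 0.48074613 -0.16765329  0.19976201] [-0.16225232 -0.13180082 -0.76895252] [-0.99494496 -0.10041886 -0.        ] 1.9840535406590223 0.038220617762835085
(0.1, [81.6, 19.4], [43.1, 19.5]) perp 19.5
(0.3, [-58.2, 0.4], [-97.2, 0.6]) perp 0.1
(33.7, [43.0, -32.7], [19.8, -17.2]) perp -3.3
(37.1, [112.4, 0.8], [90.6, 17.3]) perp 68.4
(37.4, [12.3, -38.2], [-13.2, -18.7]) perp -22.9
(37.8, [-48.9, 7.5], [-72.9, 26.1]) perp -24.0
(38.1, [-18.9, -14.3], [-38.8, 1.3]) perp -22.9
(40.8, [-18.2, 20.4], [-38.7, 38.1]) perp 3.6
(np.int64(183), np.int64(225), 128, [np.float64(-8.0), np.float64(-62.8)])
```

Call:
move_arm:
  targets:
    - {"translation": [0.02,0.01,0.2],"roll": 0}
    - {"translation": [0.05,0.02,0.4],"roll": 0}
    - {"translation": [0.05,0.02,0.6],"roll": 0}
    - {"translation": [0.05,0.02,0.8],"roll": 0}
    - {"translation": [0.05,0.02,0.93],"roll": 0}
    - {"translation": [0.05,0.02,0.96],"roll": 0}
    - {"translation": [0.05,0.02,0.98],"roll": 0}
    - {"translation": [0.05,0.02,1],"roll": 0}
    - {"translation": [0.05,0.02,1],"roll": 0}

```text
time_s: 39.2
eef_pos: [0.4728, -0.1672, 0.0503]
ee_rot: [[-0.995, -0.099, 0.001], [-0.099, 0.995, -0.0], [-0.001, -0.0, -1.0]]
contact_force: [0.3, 0.4, -0.6]
grip_width: 0.0382
grasp_force: 30.0
```

Call:
move_arm:
  targets:
    - {"translation": [0,0,0.015],"roll": 0}
    - {"translation": [0,0,0.03],"roll": 0}
    - {"translation": [0,0,0.045],"roll": 0}
    - {"translation": [0,0,0.06],"roll": 0}
    - {"translation": [0,0,0.075],"roll": 0}
    - {"translation": [0,0,0.09],"roll": 0}
    - {"translation": [0,0,0.105],"roll": 0}
    - {"translation": [0,0,0.12],"roll": 0}
    - {"translation": [0,0,0.135],"roll": 0}
    - {"translation": [0,0,0.15],"roll": 0}
    - {"translation": [0,0,0.15],"roll": 0}

```text
time_s: 40.3
eef_pos: [0.472, -0.1674, 0.0268]
ee_rot: [[-0.995, -0.098, -0.0], [-0.098, 0.995, -0.0], [0.0, 0.0, -1.0]]
contact_force: [1.6, -0.3, 2.3]
grip_width: 0.0381
grasp_force: 30.0
```

```bash
python3 look.py
```

```text
[ 0.47198106 -0.16735458  0.02684695] [ 1.59482022 -0.31345286  2.30454228] [-0.99514496 -0.09841961  0.        ] 2.040148674935819 0.03806222496136511
(0.4, [109.4, -15.8], [43.7, -15.3]) perp -15.0
(16.0, [-24.8, -16.0], [-53.7, -7.7]) perp -22.2
(19.3, [-29.3, 11.8], [-69.2, 25.8]) perp 1.5
(54.2, [22.8, 32.8], [6.5, 55.4]) perp 37.7
(58.8, [-68.4, -42.5], [-86.4, -12.8]) perp -80.5
(62.7, [-79.4, 15.8], [-100.4, 56.4]) perp -63.3
(np.int64(194), np.int64(252), 116, [np.float64(-30.3), np.float64(40.0)])
```

Call:
move_arm:
  targets:
    - {"translation": [0,0,0.015],"roll": 0}
    - {"translation": [0,0,0.03],"roll": 0}
    - {"translation": [0,0,0.045],"roll": 0}
    - {"translation": [0,0,0.06],"roll": 0}
    - {"translation": [0,0,0.075],"roll": 0}
    - {"translation": [0,0,0.09],"roll": 0}
    - {"translation": [0,0,0.105],"roll": 0}
    - {"translation": [0,0,0.12],"roll": 0}
    - {"translation": [0,0,0.125],"roll": 0}
    - {"translation": [0,0,0.125],"roll": 0}

```text
time_s: 41.35
eef_pos: [0.4721, -0.1673, 0.0083]
ee_rot: [[-0.995, -0.098, -0.0], [-0.098, 0.995, -0.0], [0.0, 0.0, -1.0]]
contact_force: [1.6, 1.0, 3.1]
grip_width: 0.0388
grasp_force: 30.0
```

```bash
python3 look.py
```

```text
[ 0.47210194 -0.16733944  0.00826906] [1.58382955 0.9898885  3.14266296] [-0.99514239 -0.09844601  0.        ] 2.0468864978464563 0.03880039188676011
(3.2, [-26.2, 4.1], [-65.2, 6.3]) perp 2.6
(54.2, [34.2, 14.8], [6.0, 53.9]) perp 36.4
(60.8, [47.8, 11.5], [35.0, 34.4]) perp 47.3
(np.int64(195), np.int64(259), 139, [np.float64(-29.2), np.float64(37.0)])
```

Call:
move_arm:
  targets:
    - {"translation": [0,0,0.005],"roll": 0}
    - {"translation": [0,0,0.01],"roll": 0}
    - {"translation": [0,0,0.01],"roll": 0}

```text
time_s: 41.7
eef_pos: [0.4726, -0.1673, 0.0071]
ee_rot: [[-0.995, -0.099, 0.001], [-0.099, 0.995, -0.0], [-0.001, -0.0, -1.0]]
contact_force: [2.2, 1.7, 5.7]
grip_width: 0.0387
grasp_force: 30.0
```

Call:
move_arm:
  targets:
    - {"translation": [0,0,0],"roll": 0}
    - {"translation": [0,0,0],"roll": 0}
    - {"translation": [0,0,0],"roll": 0}
    - {"translation": [0,0,0],"roll": 0}
    - {"translation": [0,0,-0.1],"roll": 0}
    - {"translation": [0,0,-0.3],"roll": 0}
    - {"translation": [0,0,-0.6],"roll": 0}
    - {"translation": [0,0,-0.9],"roll": 0}
    - {"translation": [0,0,-1],"roll": 0}
    - {"translation": [0,0,-1],"roll": 0}
    - {"translation": [0,0,-1],"roll": 0}
  fingers: 0.3

```text
time_s: 42.8
eef_pos: [0.4714, -0.1671, 0.1561]
ee_rot: [[-0.995, -0.098, -0.001], [-0.098, 0.995, 0.0], [0.001, 0.0, -1.0]]
contact_force: [-0.4, 0.4, -0.7]
grip_width: 0.0598
grasp_force: 0.0
```

```bash
python3 - <<'E'
from tilt import *
s=arm.observe(); print(s["eef_pos"],s["contact_force"])
d=grab("scene"); e=np.array([.4721,-.1673,.027]); X=np.array([-.995,-.0985,0])
for o in edges(d,e,X): 
    if abs(o[0])<15 and abs(o[1][1])<40: print(o)
# compare with the start picture: box cap colour & other things unchanged?
S=np.load("scene0.npy",allow_pickle=True).item()
h=lambda f:cv2.cvtColor(f,cv2.COLOR_RGB2HSV)
for n,lo,hi,roi in(("stand",(5,180,120),(22,255,255),(110,260,200,330)),("turq",(80,120,60),(100,255,255),(300,100,440,270)),("green",(55,120,40),(70,255,255),(280,100,330,170))):
    for f in(S["frame"],d["frame"]):
        m=cv2.inRange(h(f),lo,hi); x0,y0,x1,y1=roi; M=cv2.moments(m[y0:y1,x0:x1],True); print(n,M["m00"],M["m10"]/max(1,M["m00"]),M["m01"]/max(1,M["m00"]))
dd=cv2.absdiff(S["frame"],d["frame"]).max(2); dd[:,:]=(dd>50)
c=cv2.findContours(cv2.morphologyEx(dd,cv2.MORPH_OPEN,np.ones((3,3),np.uint8)),cv2.RETR_EXTERNAL,cv2.CHAIN_APPROX_SIMPLE)[0]
print([cv2.boundingRect(k) for k in c if cv2.contourArea(k)>25]); print("box base exp",proj(d,[.482,-.383,.004]),"cap",proj(d,[.482,-.383,.134]))
u,v=proj(d,[.482,-.383,.134]).astype(int); print(d["frame"][v,u])
E
```

```text
[ 0.47141867 -0.16711623  0.1561366 ] [-0.40124419  0.35019703 -0.70404698]
(0.6, [60.7, 3.4], [-66.7, 4.8])
stand 1206.0 39.50082918739635 38.77197346600332
stand 1203.0 39.54447215295096 38.78221113881962
turq 4198.0 70.68246784182945 90.62863268222964
turq 4190.0 70.71479713603819 90.65202863961814
green 803.0 24.68991282689913 33.07098381070984
green 928.0 25.557112068965516 36.0010775862069
[(156, 307, 7, 8), (55, 280, 137, 104), (119, 191, 43, 31), (179, 167, 11, 18), (111, 165, 28, 21), (162, 153, 8, 8), (297, 146, 34, 46), (195, 144, 11, 5), (128, 133, 34, 36), (138, 121, 37, 11), (129, 107, 51, 19), (170, 75, 14, 13), (39, 65, 19, 43), (154, 58, 11, 6), (58, 55, 30, 19), (55, 44, 26, 14), (102, 41, 5, 11), (174, 30, 6, 10), (270, 24, 8, 8), (34, 2, 50, 43), (256, 0, 58, 53), (97, 0, 69, 67), (78, 0, 35, 103), (30, 0, 14, 4)]
box base exp [116.19685274 351.32925175] cap [ 94.22641921 311.41768592]
[196 148  89]
```

The remote lies flat, the box stands in its place (the cap is where expected), and the other things are unmoved. I'm handing in.

```bash
python3 -c "
from bench import arm
print(arm.finish_job())"
```

```text
the job is handed in; nothing more can be done
None
```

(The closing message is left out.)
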